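# Set up the coffee bar: cups on their saucers, shaker in the caddy

## Task

Set the bar up for the next coffees: stand each of the three loose cups on the draining mat upright in the well of the single saucer of its size - small cup on the smallest, medium on the middle one, tall cup on the largest - setting the china down gently, and put the steel cocoa shaker back upright in the caddy compartment that fits it. Leave the saucers, the milk jug and the upturned glass where they stand.

Things in the scene. Friction and masses are not known exactly. Their poses are not given: they have to be found in the camera images.
- small_cup_mid (a point): The smallest of the three white porcelain coffee cups, standing upright and empty: 54 mm wide at the rim and over its upper two thirds (nearly straight sides), foot 34 mm wide, 52 mm tall, wall 4 mm. The point is on the cup's axis, half-way up (26 mm over its foot). z runs up the axis; a finger ear, 7 mm thick, stands out on the cup's +y side to 49.5 mm from the axis, so the cup is clear to grip along its x axis.
- medium_cup_mid (a point): The medium of the three white porcelain coffee cups, standing upright and empty: 60 mm wide at the rim and over its upper two thirds (nearly straight sides), foot 42 mm wide, 70 mm tall, wall 4 mm. The point is on the cup's axis, half-way up (35 mm over its foot). z runs up the axis; a finger ear, 7 mm thick, stands out on the cup's +y side to 52.5 mm from the axis, so the cup is clear to grip along its x axis.
- tall_cup_mid (a point): The tallest and largest of the three white porcelain coffee cups, standing upright and empty: 66 mm wide at the rim and over its upper two thirds (nearly straight sides), foot 50 mm wide, 92 mm tall, wall 4 mm. The point is on the cup's axis, half-way up (46 mm over its foot). z runs up the axis; a finger ear, 7 mm thick, stands out on the cup's +y side to 55.5 mm from the axis, so the cup is clear to grip along its x axis.
- small_saucer: The smallest of the three single white porcelain saucers, the one that belongs to the small cup: 112 mm across, rim 15 mm high, with a flat round well 52 mm wide in the middle whose floor is 6 mm above the counter. Loose. Origin: centre of its underside, on the counter; z up.
- medium_saucer: The medium of the three single white porcelain saucers, the one that belongs to the medium cup: 132 mm across, rim 17 mm high, with a flat round well 62 mm wide in the middle whose floor is 6 mm above the counter. Loose. Origin: centre of its underside, on the counter; z up.
- large_saucer: The largest of the three single white porcelain saucers, the one that belongs to the tall cup: 152 mm across, rim 19 mm high, with a flat round well 72 mm wide in the middle whose floor is 6 mm above the counter. Loose. Origin: centre of its underside, on the counter; z up.
- shaker_mid (a point): Stainless-steel cocoa shaker, standing upright: a plain cylinder 56 mm in diameter up to 88 mm, then a low domed sieve lid (57 mm), 110 mm tall in all. The point is on its axis, half-way up (55 mm over its foot); z up the axis.
- caddy: Open wooden counter caddy (fixed), 86 mm along its x, 134 mm along its y, walls 4 mm thick and 50 mm high, floor 4 mm thick. Three compartments: one wide one, 78 by 76 mm inside, centred at x = 0, y = -25 mm of its frame; two small ones, 37 by 46 mm, side by side at y = +40 mm, of which the one at +x holds paper sugar sachets that reach 60 mm high and the other is empty. Origin: centre of its underside; z up.
- milk_jug_mid (a point): Bystander: loose stainless-steel milk jug with a handle, about 70 mm wide (with its handle 95 mm), 84 mm tall. The point is on its axis, half-way up.
- tumbler_mid (a point): Bystander: loose upturned glass tumbler with a steel band round its base (on top), 62 mm wide, 86 mm tall. The point is on its axis, half-way up.
Not all that is in view belongs to the job. Leave any pink or red look-alike of the medium_saucer alone.

How it is judged (in metres and radians):
At the end, for the whole second after the job is handed in: Each cup stands upright (0.12 rad) on the well floor of the saucer of its size, within 12 mm of its centre, the saucers flat (0.08 rad); the shaker stands upright on the floor of the caddy's wide compartment; cups, saucers and shaker at rest (under 20 mm/s) (horizontal distance between small_cup_mid and small_saucer below 0.012 m and z of small_cup_mid in the frame of small_saucer between 0.028 and 0.037 m and angle between each of small_cup_mid, medium_cup_mid, tall_cup_mid, shaker_mid's own z axis and vertical below 0.12 rad and angle between each of small_saucer, medium_saucer, large_saucer's own z axis and vertical below 0.08 rad and horizontal distance between medium_cup_mid and medium_saucer below 0.012 m and z of medium_cup_mid in the frame of medium_saucer between 0.037 and 0.046 m and horizontal distance between tall_cup_mid and large_saucer below 0.012 m and z of tall_cup_mid in the frame of large_saucer between 0.048 and 0.057 m and x of shaker_mid in the frame of caddy between -0.015 and 0.015 m and y of shaker_mid in the frame of caddy between -0.039 and -0.011 m and z of shaker_mid in the frame of caddy between 0.055 and 0.065 m and linear speed of each of small_cup, medium_cup, tall_cup, shaker, small_saucer, medium_saucer, large_saucer below 0.02 m/s); the robot touches nothing.
It fails at once if a saucer is pushed out of its place (more than 30 mm) (distance of any of small_saucer, medium_saucer, large_saucer from where it was at the start of the episode above 0.03 m).
It fails at once if the milk jug is pushed aside (more than 30 mm) or tipped (distance of milk_jug_mid from where it was at the start of the episode above 0.03 m or angle between milk_jug_mid's own z axis and vertical above 0.35 rad).
It fails at once if the glass tumbler is pushed aside (more than 30 mm) or tipped (distance of tumbler_mid from where it was at the start of the episode above 0.03 m or angle between tumbler_mid's own z axis and vertical above 0.35 rad).
It fails at once if a cup is dropped (falls free of the fingers faster than 0.5 m/s, which takes a drop of some 13 mm) ((contact force between the fingers and small_cup below 0.5 N and linear speed of small_cup above 0.5 m/s) or (contact force between the fingers and medium_cup below 0.5 N and linear speed of medium_cup above 0.5 m/s) or (contact force between the fingers and tall_cup below 0.5 N and linear speed of tall_cup above 0.5 m/s)).
It also fails if it takes over 106 s, if anything falls off the work surface, if the arm or the gripper's body presses on something with over 40 N, if the wrist force passes 120 N, or if a joint passes its speed limit or range.

## Robot

A 6-joint arm with a two-finger parallel gripper is mounted at the origin on the work surface. World frame = base frame: x ahead of the robot, y to its left, z up, the work surface at z = 0. Lengths are in mm, angles in rad, forces in N, time in s.
With the tool pointing down it reaches from about 350 to 775 mm from the base axis. Payload 7.3 kg.
Tool frame: the origin (TCP) lies at the very end of the fingers, on their centre line; the grasp point (between the pads) lies 19 mm behind it; x points along the fingers, y is the direction in which the jaws open and shut, and the axes are right-handed (so a half turn about x gives the same grasp; the last joint's range is limited). The gripper opens to 92 mm and grips with 3 to 60 N. Pads are 19 mm wide; open, the fingers measure 130 mm over their backs; the gripper's body (75 mm by 190 mm) begins 47 mm behind the grasp point.
Start: joints at [-1.357, 0.342, 1.524, -0, 1.275, -0.146], TCP at [184.869, -491.394, 226.741] pointing down, gripper open.
Joint ranges: [-2.53, 2.53], [-0.77, 2.02], [0.04, 2.7], [-1, 4.14], [0.28, 2.66], [-3.11, 3.11]. Speed limits (rad/s): [2.57, 2.57, 3.14, 3.14, 3.14, 3.14].

## Interface

Orientations are given as [roll, pitch, yaw] about the fixed x, y, z axes, in that order (R = Rz(yaw) Ry(pitch) Rx(roll)).
In Python, from plant import bot gives the robot as it stands.
- The arm moves only by the tool step_arm, never from a script. Its argument "targets" is a list that holds one entry, the list of rows, each a list of 4 numbers: the shift along the tool's x, y, z in m, then the turn about the tool's x in degrees. A call has exactly 5 rows; each row is the pose to reach, as a shift and turn from the pose measured when the call began, along the tool's axes at that moment; what a row does not reach only later rows make up. A row lasts 1/12 s, in which the tool goes at most 41.7 mm and 7.16 degrees, less where a joint would pass 70% of its speed; a pose out of reach is approached as far as the arm can. A call with a gripper value outside its range is refused whole. "jaw" is the closure, from 0 (fully open) to 1 (shut), set as the call begins (left out, the last holds). The fingers move at their own pace and stop on an object; the grip force is fixed at half the most. Time passes only in rows, so rows that repeat a pose let the fingers close, or fill a call up. It gives the time, the measured TCP pose, the force and the opening at its end, in the units of the state.
- bot.get_obs(): the state, without advancing time (a new reading comes with each control period).
- bot.capture(name): name is "scene" or "top"; returns a dict with "color" (480x640x3 uint8, red, green, blue), "depth" (480x640 float32, mm along the optical axis (not along the pixel's ray), 0 where there is no reading), "fov_y" (degrees; the focal length in pixels is half the picture's height over the tangent of half this angle, whatever the lens; pixels are square), "cx", "cy" (the principal point, pixels), "dist_coeffs" ([k1, k2, p1, p2, k3] as OpenCV has them; the pictures are not rectified), "rvec" (rotation vector, rad) and "tvec" (3), from world to camera coordinates, as OpenCV has them. Camera axes: x right, y down, z forward; pixel columns grow to the right and rows downward; lengths in mm; the calibration is good to about 2 mm. A picture is of the moment at which its call begins.
- bot.close_job(): hands the job in, once; it reports no verdict.
The state is a dict: "time": time; "joint_positions": joint angles; "dq": joint speeds; "tau": joint torques, N m; "tool_pos": TCP position; "tcp_rot": TCP orientation; "contact_force": force on the tool from outside, world axes, zero at the start; "moment": the same for the moment, N m; "grip_width": finger opening in mm.
Only numpy, scipy, OpenCV 4.12 (cv2) and the standard library are available. Lean on these libraries where they do the work, as an engineer would, in place of code of your own. Each camera call takes 0.05 s, during which the arm holds its last target. There are 200 camera calls.

## Working session

There is one attempt and no reset: what is moved stays moved. The work goes in short steps, Python scripts to look and compute and a tool call to move; the robot and the scene stay as the last step left them, time stands still between calls to the robot, and variables do not carry over. Pictures are saved under pics/ and viewed, about 12 in all and at most 16, crops included, and the job is handed in when it is done.

Besides the shell and the picture viewer there is one more tool, called after "Emit:" as a command line: name --argument value ..., lists and objects as JSON in quotes. step_arm: Moves the arm, as the interface text tells. Its arguments: {"type":"object","properties":{"targets":{"type":"array","items":{"type":"array","items":{"type":"array","items":{"type":"number"}}}},"jaw":{"type":"number"}},"required":["targets"]}

```bash
ls; mkdir -p pics
cat > h.py <<'E'
import numpy as np, cv2, pickle
from scipy.spatial.transform import Rotation as R
def load(n): return pickle.load(open(n,'rb'))
def KD(c):
    f=240/np.tan(np.radians(c['fov_y'])/2)
    return np.array([[f,0,c['cx']],[0,f,c['cy']],[0,0,1.]]),np.array(c['dist_coeffs'],float)
def cloud(c):
    K,D=KD(c); v,u=np.mgrid[:480,:640]
    p=cv2.undistortPoints(np.stack([u,v],-1).reshape(-1,1,2).astype(float),K,D).reshape(480,640,2)
    z=c['depth'].astype(float); P=np.dstack([p[...,0]*z,p[...,1]*z,z])
    Rm=cv2.Rodrigues(np.array(c['rvec'],float))[0]; W=(P-np.array(c['tvec']).ravel())@Rm
    W[z==0]=np.nan; return W
def proj(c,pts):
    K,D=KD(c); return cv2.projectPoints(np.array(pts,float).reshape(-1,1,3),np.array(c['rvec'],float),np.array(c['tvec'],float),K,D)[0].reshape(-1,2)
E
python3 - <<'E'
from plant import bot
import pickle,cv2,numpy as np
from h import *
print(bot.get_obs())
for n in('scene','top'):
    c=bot.capture(n); pickle.dump(c,open(n+'0.pkl','wb')); cv2.imwrite(f'pics/{n}0.png',c['color'][...,::-1])
    print(n,c['fov_y'],c['cx'],c['cy'],c['dist_coeffs'],-cv2.Rodrigues(np.array(c['rvec']))[0].T@np.array(c['tvec']).ravel(),(c['depth']==0).mean())
E
```

```text
pics
{'time': 0.0, 'joint_positions': array([-1.35700330e+00,  3.42756213e-01,  1.52502887e+00,  5.00250988e-05,
        1.27541226e+00, -1.46031564e-01]), 'dq': array([-0.00175833, -0.00168303, -0.00020747, -0.000616  , -0.00096353,
       -0.00088658]), 'tau': array([ 4.65998892e-04, -4.31243384e+01, -2.44227809e+01,  7.18784449e-02,
        5.58987586e-02, -1.32581572e-04]), 'tool_pos': array([ 184.78849459, -490.96084822,  226.02345661]), 'tcp_rot': array([-1.74662863,  1.56919092,  1.75477401]), 'contact_force': array([ 0.65811571, -0.25235121, -0.55250546]), 'moment': array([0.01204935, 0.03376552, 0.00686096]), 'grip_width': 91.62603450821034}
scene 52.96194610794722 316.54849386841255 250.6974851052954 [-0.02195036  0.          0.          0.          0.        ] [1548.93092785 -143.81652449 1122.76148749] 0.0204296875
top 55.71520103313043 320.2372880871861 247.80814752193504 [-0.09999145  0.          0.          0.          0.        ] [ 391.50552151  100.7472726  1123.27867634] 0.004222005208333333
```

View pics/scene0.png

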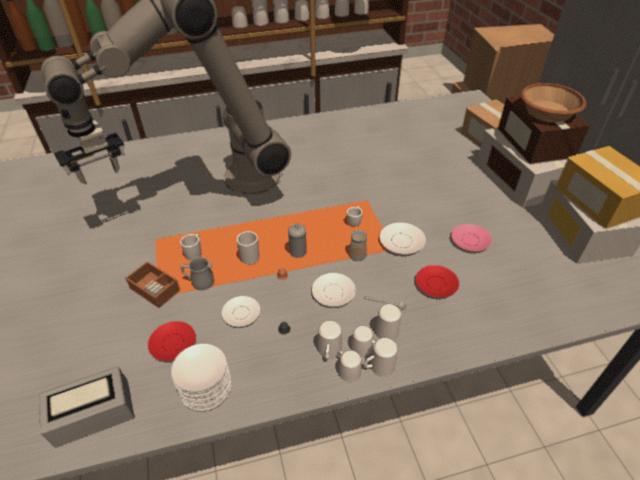

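View pics/top0.png

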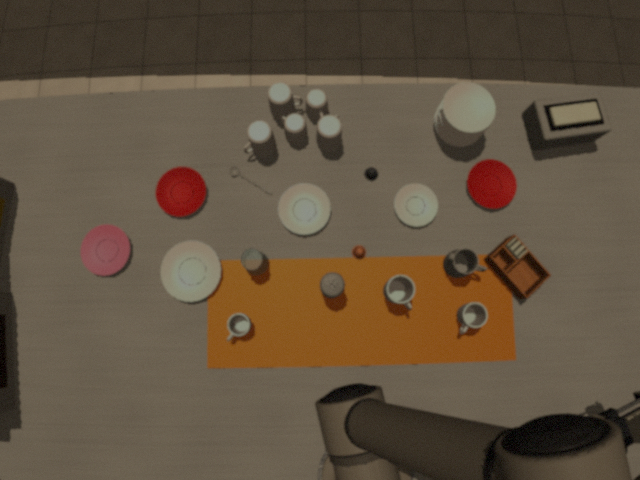

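The top view shows the cups on the mat: small (238,325), tall? (400,291), medium? (473,316). The upturned cups around (260–330, 85–135) are decoys.

- **Saucers:** white ones at (415,205), (304,209) and (191,271). The red and pink ones at (181,192), (491,185), (106,250) are decoys, and so is the plate stack (465,113).
- **Others:** shaker (332,285), with the tumbler (253,261) and jug (462,263) as look-alikes. The caddy is at (517,268).

Next I measure these and check them in an enlarged crop.

```bash
cat > meas.py <<'E'
from h import *
from scipy.optimize import least_squares
def circ(P,r=None):
    # robust circle fit
    x0=np.r_[np.median(P,0),r or 50]
    if r: s=least_squares(lambda a:np.hypot(*(P-a[:2]).T)-r,x0[:2],loss='soft_l1',f_scale=1.5)
    else: s=least_squares(lambda a:np.hypot(*(P-a[:2]).T)-a[2],x0,loss='soft_l1',f_scale=1.5)
    return s.x
E
python3 - <<'E'
from meas import *
cs={n:load(n+'0.pkl') for n in('top','scene')}
W={n:cloud(c) for n,c in cs.items()}
objs=dict(small=(238,325),tall=(400,291),med=(473,316),ssau=(415,205),msau=(304,209),lsau=(191,271),shaker=(332,285),tumbler=(253,261),jug=(462,263),caddy=(517,268))
for k,(u,v) in objs.items():
    p=W['top'][v,u]; print(k,p.round(1))
    for n in W:
        Q=W[n].reshape(-1,3); m=(np.hypot(Q[:,0]-p[0],Q[:,1]-p[1])<90)&(Q[:,2]>-5)&(Q[:,2]<130)
        Q=Q[m]
        h=np.percentile(Q[:,2],99.5); T=Q[Q[:,2]>6]
        print('   ',n,'n',len(T),'ztop',h.round(1),'cz0',np.median(Q[Q[:,2]<6][:,2]).round(2), 'x',np.percentile(T[:,0],[1,99]).round(0),'y',np.percentile(T[:,1],[1,99]).round(0))
c=cs['top']['color'][170:360,140:570,::-1]
cv2.imwrite('pics/topcrop.png',cv2.resize(c,None,fx=1.85,fy=1.85,interpolation=cv2.INTER_CUBIC))
E
```

```text
small [367.4 302.6   3.7]
    top n 413 ztop 53.6 cz0 0.77 x [322. 418.] y [259. 349.]
    scene n 435 ztop 58.2 cz0 2.98 x [285. 434.] y [218. 381.]
tall [442.  -97.1   3.6]
    top n 659 ztop 93.6 cz0 1.01 x [389. 475.] y [-145.  -36.]
    scene n 757 ztop 96.7 cz0 2.77 x [386. 517.] y [-175.  -23.]
med [ 375.5 -275.9    5.5]
    top n 615 ztop 71.3 cz0 1.04 x [331. 416.] y [-328. -230.]
    scene n 536 ztop 74.8 cz0 2.91 x [310. 435.] y [-353. -199.]
ssau [ 658.  -145.1    6.1]
    top n 1168 ztop 17.1 cz0 0.07 x [607. 709.] y [-198.  -91.]
    scene n 895 ztop 20.5 cz0 1.8 x [595. 712.] y [-199.  -83.]
msau [654.  136.3   2.3]
    top n 1709 ztop 19.6 cz0 0.38 x [592. 716.] y [ 73. 198.]
    scene n 1111 ztop 22.4 cz0 2.0 x [588. 717.] y [ 71. 202.]
lsau [502.  419.9   7. ]
    top n 2376 ztop 21.9 cz0 1.21 x [430. 574.] y [348. 490.]
    scene n 1111 ztop 25.3 cz0 2.55 x [430. 574.] y [346. 492.]
shaker [453.9  73.3 112.5]
    top n 540 ztop 111.2 cz0 0.8 x [429. 505.] y [ 45. 115.]
    scene n 721 ztop 114.0 cz0 2.89 x [387. 527.] y [ -5. 147.]
tumbler [514.6 253.2  85.4]
    top n 594 ztop 88.7 cz0 0.34 x [459. 545.] y [207. 282.]
    scene n 611 ztop 91.2 cz0 2.45 x [441. 585.] y [173. 329.]
jug [ 507.8 -256.7    3.8]
    top n 939 ztop 86.0 cz0 0.6 x [471. 538.] y [-341. -205.]
    scene n 988 ztop 88.4 cz0 1.93 x [469. 566.] y [-340. -188.]
caddy [ 491.8 -398.5    3.1]
    top n 1632 ztop 61.4 cz0 1.28 x [419. 565.] y [-456. -315.]
    scene n 1329 ztop 63.7 cz0 1.9 x [419. 568.] y [-457. -315.]
```

View pics/topcrop.png

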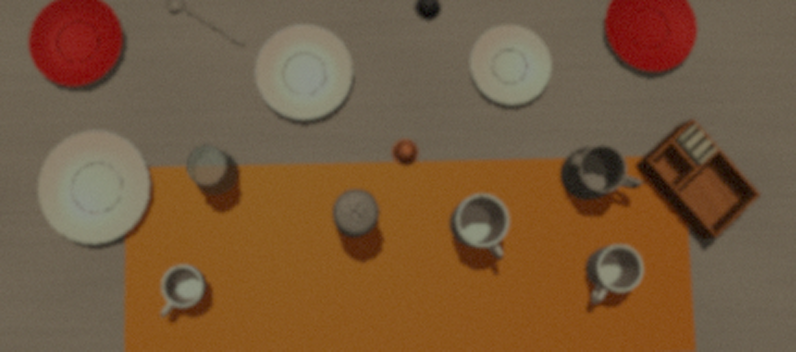

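```bash
cat > fit.py <<'E'
from meas import *
def cup(W,p,h,Rr):
    Q=W.reshape(-1,3); c=np.array(p,float)
    for _ in range(4):
        d=np.hypot(*(Q[:,:2]-c).T); m=(abs(Q[:,2]-h)<5)&(d<Rr+ (25 if _==0 else 5))
        if m.sum()<8: return None
        c=circ(Q[m][:,:2],Rr-2)
    d=np.hypot(*(Q[:,:2]-c).T)
    e=(d>Rr+6)&(d<Rr+24)&(Q[:,2]>14)&(Q[:,2]<h+3)
    v=(Q[e][:,:2]-c); v/= np.linalg.norm(v,axis=1)[:,None]+1e-9
    vm=np.nanmedian(v,0) if e.sum() else [0,0]
    return c.round(1),int(m.sum()),np.degrees(np.arctan2(vm[1],vm[0])).round(1),int(e.sum())
def top_c(W,p,zlo,zhi,Rr):   # solid round top
    Q=W.reshape(-1,3); d=np.hypot(*(Q[:,:2]-p).T); T=Q[(d<Rr+20)&(Q[:,2]>zlo)&(Q[:,2]<zhi)][:,:2]
    (c,r)=cv2.minEnclosingCircle(T.astype(np.float32)); return T.mean(0).round(1),np.round(c,1),round(r,1),len(T)
def saucer(W,p,Rr,h):
    Q=W.reshape(-1,3); c=np.array(p,float)
    for _ in range(5):
        d=np.hypot(*(Q[:,:2]-c).T); m=(d<Rr+(12 if _<2 else 6))&(Q[:,2]>h-4.5)&(Q[:,2]<h+8)&(d>Rr*0.6)
        T=Q[m][:,:2]; s=circ(T); c=s[:2]
    hull=cv2.convexHull(T.astype(np.float32)).reshape(-1,2)
    return s.round(1),circ(hull).round(1),int(m.sum())
E
python3 - <<'E'
from fit import *
for n in('top','scene'):
    W=cloud(load(n+'0.pkl')); print(n)
    print('small',cup(W,(372,302),52,27)); print('med',cup(W,(372,-280),70,30)); print('tall',cup(W,(436,-95),92,33))
    print('ssau',saucer(W,(658,-145),56,15)); print('msau',saucer(W,(654,136),66,17)); print('lsau',saucer(W,(502,420),76,19))
    print('shaker',top_c(W,(458,75),90,125,28)); print('tumbler',top_c(W,(512,245),78,105,31)); print('jug',top_c(W,(500,-255),74,100,35))
    Q=W.reshape(-1,3); d=np.hypot(Q[:,0]-492,Q[:,1]+390)
    T=Q[(d<95)&(Q[:,2]>38)&(Q[:,2]<56)][:,:2]; T=T[T[:,1]<-305]
    print('caddy',cv2.minAreaRect(T.astype(np.float32)),len(T))
    S=Q[(d<95)&(Q[:,2]>55.5)&(Q[:,2]<70)][:,:2]; print('sachets',np.median(S,0),len(S))
    F=Q[(d<70)&(Q[:,2]<14)][:,:2]; print('floor',np.median(F,0))
E
```

```text
top
small (array([370.1, 293.9]), 123, np.float64(144.4), 22)
med (array([ 379.3, -258.7]), 152, np.float64(145.0), 34)
tall (array([443.3, -82.5]), 153, np.float64(-151.4), 33)
ssau (array([ 657.5, -144.8,   49.4]), array([ 657.7, -145. ,   55.1]), 540)
msau (array([653.4, 135.7,  59.6]), array([654. , 135.7,  65.2]), 678)
lsau (array([502.3, 418.6,  69.7]), array([502.5, 419. ,  75.3]), 791)
shaker (array([456.5,  72.7]), array([457. ,  72.2]), 28.5, 495)
tumbler (array([520.1, 257.1]), array([520.4, 256.9]), 25.9, 385)
jug (array([ 507.4, -242. ]), array([ 505.7, -248.2]), 46.4, 198)
caddy ((493.4208679199219, -386.05145263671875), (135.4888153076172, 88.97254180908203), 39.09754180908203) 711
sachets [ 537.48018052 -378.80514665] 125
floor [ 475.66988005 -391.54648491]
scene
small (array([370.6, 295. ]), 69, np.float64(140.7), 3)
med (array([ 379.8, -257.8]), 97, np.float64(144.5), 8)
tall (array([443.9, -81.4]), 104, np.float64(-148.7), 1)
ssau (array([ 656.7, -143.6,   47.5]), array([ 656.1, -144.4,   55.7]), 460)
msau (array([651.5, 137.2,  57. ]), array([651.6, 137.9,  65.8]), 515)
lsau (array([502. , 420.5,  66.7]), array([499.8, 421.3,  75.6]), 477)
shaker (array([466.2,  72.7]), array([459.5,  73.4]), 28.9, 216)
tumbler (array([522.1, 257.7]), array([520.9, 257. ]), 28.2, 175)
jug (array([ 502.8, -239.3]), array([ 503.3, -247.7]), 46.3, 171)
caddy ((492.9644470214844, -385.0657958984375), (139.20022583007812, 87.84285736083984), 39.361778259277344) 523
sachets [ 537.00248583 -375.56369851] 114
floor [ 499.22332393 -415.90036049]
```

Heights (53, 71, 94 mm), saucer radii (55, 65, 75 mm) and reaches match the descriptions. The two cameras agree to within about 1.5 mm, and the sachets fix the caddy's direction: wide compartment centre ≈ (474,-401). I start with the medium cup at (379.5,-258.3), ear at 145°, jaw axis at 55°.

```bash
cat > go.py <<'E'
import sys; from plant import bot; from h import *
o=bot.get_obs(); M=R.from_euler('xyz',o['tcp_rot']).as_matrix(); p=o['tool_pos']; q=o['joint_positions']
yaw=np.degrees(np.arctan2(M[1,1],M[0,1]))
print('t %.2f'%o['time'],'tcp',p.round(1),'yaw %.1f'%yaw,'xaxis',M[:,0].round(4),'F',o['contact_force'].round(1),'w %.1f'%o['grip_width'],'q',q.round(2))
# args: x,y,z,axis per waypoint
for a in sys.argv[1:]:
    x,y,z,ax=map(float,a.split(',')); t=np.array([x,y,z]); d=M.T@(t-p)/1000
    n1=np.degrees(np.arctan2(y,x)-np.arctan2(p[1],p[0]))
    for k in(0,180):
        yw=ax+k; turn=-((yw-yaw+180)%360-180)
        print(a,'shift',d.round(4),'turn %.1f'%turn,'q6 %.0f'%(np.degrees(q[5])+turn+n1),'rows %.1f'%max(np.linalg.norm(d)/.0417,abs(turn)/7.16))
E
python3 go.py 379.5,-258.3,200,55 379.5,-258.3,31,55
```

```text
t 0.10 tcp [ 184.8 -491.   226.1] yaw -69.4 xaxis [-3.0e-04  1.4e-03 -1.0e+00] F [0.1 0.8 0.2] w 92.0 q [-1.36  0.34  1.52  0.    1.28 -0.15]
379.5,-258.3,200,55 shift [ 0.0264 -0.1492 -0.2642] turn -124.4 q6 -98 rows 17.4
379.5,-258.3,200,55 shift [ 0.0264 -0.1492 -0.2642] turn 55.6 q6 82 rows 7.8
379.5,-258.3,31,55 shift [ 0.1954 -0.149  -0.2641] turn -124.4 q6 -98 rows 17.4
379.5,-258.3,31,55 shift [ 0.1954 -0.149  -0.2641] turn 55.6 q6 82 rows 8.7
```

Emit:
step_arm --targets '[[[0.003,-0.015,-0.026,5.6],[0.006,-0.03,-0.053,11.2],[0.01,-0.045,-0.08,17],[0.013,-0.06,-0.106,22.5],[0.015,-0.075,-0.132,28]]]' --jaw 0

```text
time: 0.52
tool_pos: [282.4, -372.8, 210.6]
tcp_rot: [-1.112, 1.568, 1.896]
contact_force: [-0.0, 0.3, -0.3]
grip_width: 91.6
```

```bash
python3 go.py 379.5,-258.3,200,55
```

```text
t 0.52 tcp [ 282.4 -372.8  210.6] yaw -97.7 xaxis [-8.0e-04  2.5e-03 -1.0e+00] F [-0.   0.3 -0.3] w 91.6 q [-1.09  0.25  1.7   0.    1.19  0.62]
379.5,-258.3,200,55 shift [ 0.0108 -0.1264 -0.081 ] turn -152.7 q6 -99 rows 21.3
379.5,-258.3,200,55 shift [ 0.0108 -0.1264 -0.081 ] turn 27.3 q6 81 rows 3.8
```

Emit:
step_arm --targets '[[[0.003,-0.032,-0.02,7],[0.005,-0.063,-0.04,14],[0.008,-0.095,-0.06,20.5],[0.011,-0.1264,-0.081,27.3],[0.011,-0.1264,-0.081,27.3]]]'

```text
time: 0.93
tool_pos: [381.3, -254.8, 199.3]
tcp_rot: [-0.771, 1.566, 1.758]
contact_force: [-0.2, -0.9, 0.5]
grip_width: 91.8
```

```bash
python3 go.py 379.5,-258.3,34,55
```

```text
t 0.93 tcp [ 381.3 -254.8  199.3] yaw -125.1 xaxis [-8.0e-04  4.5e-03 -1.0e+00] F [-0.2 -0.9  0.5] w 91.8 q [-0.76  0.25  1.74  0.    1.16  1.42]
379.5,-258.3,34,55 shift [ 0.1652  0.0044 -0.0011] turn 179.9 q6 261 rows 25.1
379.5,-258.3,34,55 shift [ 0.1652  0.0044 -0.0011] turn -0.1 q6 81 rows 4.0
```

Emit:
step_arm --targets '[[[0.03,0.0044,-0.001,0],[0.06,0.0044,-0.001,0],[0.09,0.0044,-0.001,0],[0.12,0.0044,-0.001,0],[0.14,0.0044,-0.001,0]]]'

```text
time: 1.35
tool_pos: [378.5, -257.2, 56.7]
tcp_rot: [-0.51, 1.563, 2.018]
contact_force: [-0.7, -0.1, -0.0]
grip_width: 91.9
```

```bash
python3 go.py 379.5,-258.3,33,55
```

```text
t 1.35 tcp [ 378.5 -257.2   56.7] yaw -125.1 xaxis [-0.0032  0.0067 -1.    ] F [-0.7 -0.1 -0. ] w 91.9 q [-0.77  0.45  1.92  0.    0.78  1.41]
379.5,-258.3,33,55 shift [ 0.0237  0.0004 -0.0016] turn 179.9 q6 261 rows 25.1
379.5,-258.3,33,55 shift [ 0.0237  0.0004 -0.0016] turn -0.1 q6 81 rows 0.6
```

Emit:
step_arm --targets '[[[0.008,0.0004,-0.0016,0],[0.016,0.0004,-0.0016,0],[0.0237,0.0004,-0.0016,0],[0.0237,0.0004,-0.0016,0],[0.0237,0.0004,-0.0016,0]]]'

```text
time: 1.77
tool_pos: [379.8, -258.6, 33.5]
tcp_rot: [-0.55, 1.564, 1.978]
contact_force: [-0.2, -0.0, -0.1]
grip_width: 91.5
```

```bash
python3 go.py 379.5,-258.3,33,55
python3 - <<'E'
from plant import bot
from fit import *
for n in('top','scene'):
    c=bot.capture(n); pickle.dump(c,open(n+'1.pkl','wb'))
    if n=='scene':
        u,v=proj(c,[379,-258,60])[0].astype(int); print(u,v)
        cv2.imwrite('pics/s1.png',cv2.resize(c['color'][max(0,v-90):v+60,max(0,u-100):u+100,::-1],None,fx=4,fy=4,interpolation=2))
    print(cup(cloud(c),(379,-258),70,30))
E
```

```text
t 1.77 tcp [ 379.8 -258.6   33.5] yaw -125.1 xaxis [-0.0027  0.0062 -1.    ] F [-0.2 -0.  -0.1] w 91.5 q [-0.77  0.5   1.93  0.    0.72  1.41]
379.5,-258.3,33,55 shift [ 0.0005 -0.0001  0.0004] turn 179.9 q6 261 rows 25.1
379.5,-258.3,33,55 shift [ 0.0005 -0.0001  0.0004] turn -0.1 q6 81 rows 0.0
(array([ 336.6, -227.8]), 24, np.float64(-6.0), 15)
189 242
(array([ 379.8, -257.5]), 68, np.float64(-122.1), 58)
```

View pics/s1.png

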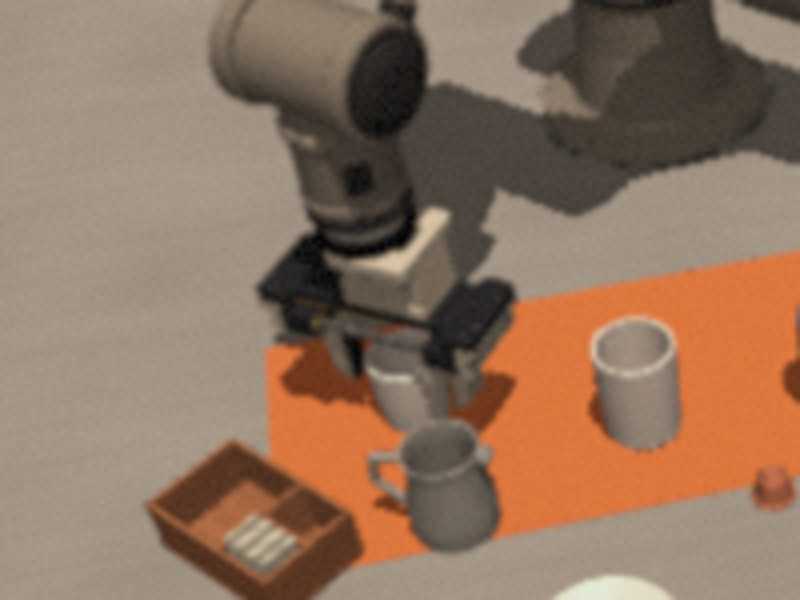

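The crop (4x) shows the medium cup at about (405,385), centred between the open fingers and upright. I close on it.

Emit:
step_arm --targets '[[[0,0,0,0],[0,0,0,0],[0,0,0,0],[0,0,0,0],[0,0,0,0]]]' --jaw 1

```text
time: 2.28
tool_pos: [380.0, -258.8, 34.0]
tcp_rot: [-0.643, 1.565, 1.886]
contact_force: [0.1, 0.3, -1.2]
grip_width: 63.2
```

Emit:
step_arm --targets '[[[0,0,0,0],[0,0,0,0],[0,0,0,0],[0,0,0,0],[0,0,0,0]]]'

```text
time: 2.7
tool_pos: [380.0, -258.8, 34.0]
tcp_rot: [-0.637, 1.565, 1.892]
contact_force: [0.2, -0.9, 1.0]
grip_width: 58.1
```

Emit:
step_arm --targets '[[[-0.005,0,0,0],[-0.015,0,0,0],[-0.03,0,0,0],[-0.045,0,0,0],[-0.06,0,0,0]]]'

```text
time: 3.12
tool_pos: [379.8, -258.9, 94.7]
tcp_rot: [-0.576, 1.564, 1.953]
contact_force: [0.1, -0.4, -3.0]
grip_width: 58.1
```

```bash
python3 go.py 653,136.4,150,55 653,136.4,150,0
```

```text
t 3.12 tcp [ 379.8 -258.9   94.7] yaw -125.1 xaxis [-0.0024  0.0059 -1.    ] F [ 0.1 -0.4 -3. ] w 58.1 q [-0.77  0.39  1.87  0.    0.88  1.41]
653,136.4,150,55 shift [-0.0536 -0.4807  0.0043] turn 179.9 q6 307 rows 25.1
653,136.4,150,55 shift [-0.0536 -0.4807  0.0043] turn -0.1 q6 127 rows 11.6
653,136.4,150,0 shift [-0.0536 -0.4807  0.0043] turn -125.1 q6 2 rows 17.5
653,136.4,150,0 shift [-0.0536 -0.4807  0.0043] turn 54.9 q6 182 rows 11.6
```

Emit:
step_arm --targets '[[[-0.03,-0.005,0,-2],[-0.055,-0.03,0,-6],[-0.055,-0.065,0,-11],[-0.055,-0.1,0,-16],[-0.055,-0.135,0,-21]]]'

```text
time: 3.53
tool_pos: [458.2, -147.6, 151.0]
tcp_rot: [-1.067, 1.565, 1.831]
contact_force: [0.8, -0.9, -0.9]
grip_width: 58.1
```

```bash
python3 go.py 653,136.4,150,119
```

```text
t 3.53 tcp [ 458.2 -147.6  151. ] yaw -103.9 xaxis [-0.0015  0.0055 -1.    ] F [ 0.8 -0.9 -0.9] w 58.1 q [-0.47  0.34  1.75  0.    1.05  1.34]
653,136.4,150,119 shift [ 0.0022 -0.3226 -0.1207] turn 137.1 q6 243 rows 19.1
653,136.4,150,119 shift [ 0.0022 -0.3226 -0.1207] turn -42.9 q6 63 rows 8.3
```

Emit:
step_arm --targets '[[[0,-0.036,-0.0135,-5],[0,-0.072,-0.027,-10],[0,-0.108,-0.0405,-15],[0,-0.144,-0.054,-20],[0,-0.18,-0.067,-25]]]'

```text
time: 3.95
tool_pos: [567.0, 12.9, 151.7]
tcp_rot: [-1.412, 1.565, 1.927]
contact_force: [0.7, -0.3, -1.7]
grip_width: 58.3
```

```bash
python3 go.py 653,136.4,150,119
```

```text
t 3.95 tcp [567.   12.9 151.7] yaw -78.7 xaxis [-0.0021  0.0056 -1.    ] F [ 0.7 -0.3 -1.7] w 58.3 q [-0.12  0.49  1.51  0.01  1.14  1.26]
653,136.4,150,119 shift [ 0.0022 -0.1042 -0.1085] turn 162.3 q6 245 rows 22.7
653,136.4,150,119 shift [ 0.0022 -0.1042 -0.1085] turn -17.7 q6 65 rows 3.6
```

Emit:
step_arm --targets '[[[0,-0.03,-0.031,-5],[0,-0.06,-0.062,-10],[0,-0.085,-0.088,-14],[0,-0.1,-0.104,-17.7],[0,-0.1042,-0.1085,-17.7]]]'

```text
time: 4.37
tool_pos: [653.8, 140.3, 151.4]
tcp_rot: [-1.751, 1.564, 1.903]
contact_force: [0.2, -0.5, -1.5]
grip_width: 57.9
```

```bash
python3 go.py 653,136.4,55,119
```

```text
t 4.37 tcp [653.8 140.3 151.4] yaw -60.6 xaxis [-0.0023  0.0066 -1.    ] F [ 0.2 -0.5 -1.5] w 57.9 q [0.09 0.67 1.19 0.01 1.29 1.15]
653,136.4,55,119 shift [0.0964 0.0037 0.0028] turn -179.6 q6 -114 rows 25.1
653,136.4,55,119 shift [0.0964 0.0037 0.0028] turn 0.4 q6 66 rows 2.3
```

Emit:
step_arm --targets '[[[0.02,0.0037,0.0028,0],[0.045,0.0037,0.0028,0],[0.07,0.0037,0.0028,0],[0.09,0.0037,0.0028,0],[0.09,0.0037,0.0028,0]]]'

```text
time: 4.78
tool_pos: [649.3, 135.3, 56.3]
tcp_rot: [-0.928, 1.557, 2.725]
contact_force: [-1.0, -0.6, -2.9]
grip_width: 58.3
```

```bash
python3 go.py 653,136.4,42,119
python3 - <<'E'
from plant import bot
from fit import *
for n in('top','scene'):
    c=bot.capture(n); W=cloud(c)
    print(cup(W,(653,136),88,30),saucer(W,(653,136),66,17))
    if n=='scene':
        u,v=proj(c,[653,136,40])[0].astype(int); print(u,v)
        cv2.imwrite('pics/s2.png',cv2.resize(c['color'][max(0,v-90):v+60,max(0,u-100):u+100,::-1],None,fx=4,fy=4,interpolation=2))
E
```

```text
t 4.78 tcp [649.3 135.3  56.3] yaw -60.7 xaxis [-0.0124  0.0055 -0.9999] F [-1.  -0.6 -2.9] w 58.3 q [0.09 0.76 1.3  0.01 1.1  1.14]
653,136.4,42,119 shift [ 0.0143  0.001  -0.0039] turn -179.7 q6 -114 rows 25.1
653,136.4,42,119 shift [ 0.0143  0.001  -0.0039] turn 0.3 q6 66 rows 0.4
  return _methods._mean(a, axis=axis, dtype=dtype,
  ret = um.true_divide(
Traceback (most recent call last):
  File "fit.py", line 20, in saucer
    T=Q[m][:,:2]; s=circ(T); c=s[:2]
                    ~~~~^^^
  File "meas.py", line 7, in circ
    else: s=least_squares(lambda a:np.hypot(*(P-a[:2]).T)-a[2],x0,loss='soft_l1',f_scale=1.5)
            ~~~~~~~~~~~~~^^^^^^^^^^^^^^^^^^^^^^^^^^^^^^^^^^^^^^^^^^^^^^^^^^^^^^^^^^^^^^^^^^^^
ValueError: Initial guess is outside of provided bounds
```

Emit:
step_arm --targets '[[[0.003,0.001,-0.0035,0],[0.006,0.001,-0.0035,0],[0.009,0.001,-0.0035,0],[0.012,0.001,-0.0035,0],[0.012,0.001,-0.0035,0]]]'

```text
time: 5.25
tool_pos: [654.1, 136.4, 46.9]
tcp_rot: [-1.102, 1.56, 2.551]
contact_force: [0.1, 0.1, -1.7]
grip_width: 58.1
```

```bash
python3 go.py 653,136.4,40,119
python3 - <<'E'
from plant import bot
from fit import *
c=bot.capture('scene'); W=cloud(c)
print(cup(W,(653,136),79,30))
u,v=proj(c,[653,136,40])[0].astype(int); print(u,v)
cv2.imwrite('pics/s2.png',cv2.resize(c['color'][max(0,v-90):v+60,max(0,u-100):u+100,::-1],None,fx=4,fy=4,interpolation=2))
E
```

```text
t 5.25 tcp [654.1 136.4  46.9] yaw -60.7 xaxis [-0.0088  0.0059 -0.9999] F [ 0.1  0.1 -1.7] w 58.1 q [0.09 0.77 1.29 0.01 1.09 1.14]
653,136.4,40,119 shift [ 0.0069 -0.0005  0.001 ] turn -179.7 q6 -114 rows 25.1
653,136.4,40,119 shift [ 0.0069 -0.0005  0.001 ] turn 0.3 q6 66 rows 0.2
(array([654.3, 137.3]), 55, np.float64(-12.4), 97)
332 284
```

View pics/s2.png

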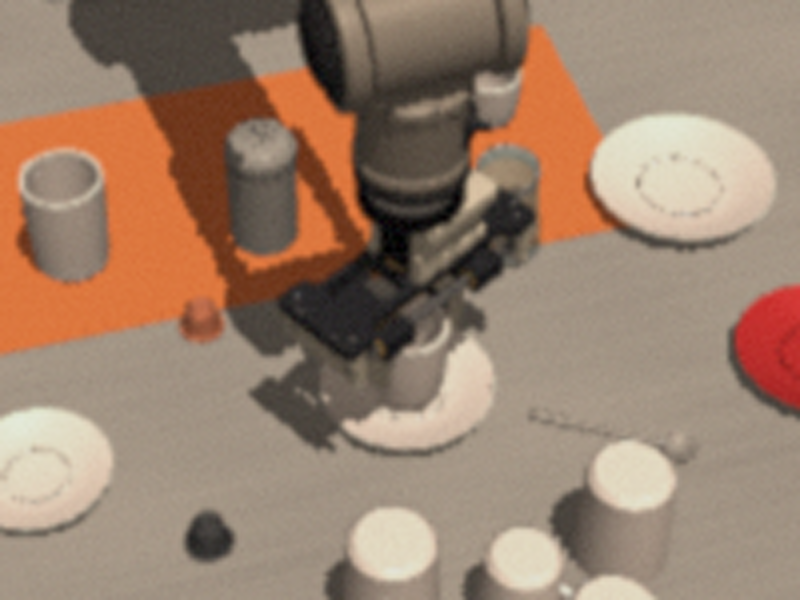

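The crop shows the medium cup at about (412,365), upright over the medium saucer and central, with the fingers above the rim. I lower it slowly and watch the force.

Emit:
step_arm --targets '[[[0.001,0,0.001,0],[0.002,0,0.001,0],[0.003,0,0.001,0],[0.004,0,0.001,0],[0.005,0,0.001,0]]]'

```text
time: 5.72
tool_pos: [653.3, 136.0, 42.0]
tcp_rot: [-1.116, 1.56, 2.537]
contact_force: [-0.3, -0.1, -1.9]
grip_width: 57.8
```

Emit:
step_arm --targets '[[[0.0005,0,0,0],[0.001,0,0,0],[0.0015,0,0,0],[0.002,0,0,0],[0.002,0,0,0]]]'

```text
time: 6.13
tool_pos: [653.4, 136.0, 40.2]
tcp_rot: [-1.131, 1.561, 2.522]
contact_force: [0.1, -0.3, -1.6]
grip_width: 58.2
```

Emit:
step_arm --targets '[[[0.0005,0,0,0],[0.001,0,0,0],[0.0015,0,0,0],[0.002,0,0,0],[0.002,0,0,0]]]'

```text
time: 6.55
tool_pos: [653.7, 136.2, 40.1]
tcp_rot: [-1.242, 1.562, 2.412]
contact_force: [-4.1, -0.6, 9.0]
grip_width: 58.2
```

Contact at z = 40.1, so foot and well floor agree. I release and rise.

Emit:
step_arm --targets '[[[0,0,0,0],[0,0,0,0],[0,0,0,0],[0,0,0,0],[0,0,0,0]]]' --jaw 0

```text
time: 6.97
tool_pos: [653.6, 136.1, 39.8]
tcp_rot: [-1.209, 1.561, 2.444]
contact_force: [0.6, 0.2, 0.6]
grip_width: 86.5
```

Emit:
step_arm --targets '[[[0,0,0,0],[-0.01,0,0,0],[-0.03,0,0,0],[-0.06,0,0,0],[-0.1,0,0,0]]]'

```text
time: 7.38
tool_pos: [652.7, 135.3, 138.6]
tcp_rot: [-0.918, 1.557, 2.735]
contact_force: [0.5, 1.0, -0.1]
grip_width: 91.7
```

```bash
python3 go.py 443.6,-82,160,119
```

```text
t 7.38 tcp [652.7 135.3 138.6] yaw -60.7 xaxis [-0.0129  0.0055 -0.9999] F [ 0.5  1.  -0.1] w 91.7 q [0.09 0.68 1.2  0.01 1.27 1.14]
443.6,-82,160,119 shift [-0.0199  0.0868  0.2889] turn -179.7 q6 -136 rows 25.1
443.6,-82,160,119 shift [-0.0199  0.0868  0.2889] turn 0.3 q6 44 rows 7.3
```

Emit:
step_arm --targets '[[[-0.02,0.006,0.02,0],[-0.02,0.016,0.055,0],[-0.02,0.028,0.092,0],[-0.02,0.039,0.13,0],[-0.02,0.051,0.169,0]]]'

```text
time: 7.8
tool_pos: [529.4, 7.2, 160.4]
tcp_rot: [-0.943, 1.558, 2.711]
contact_force: [0.7, -0.4, 0.6]
grip_width: 91.6
```

Emit:
step_arm --targets '[[[0,0.012,0.039,0],[0,0.023,0.076,0],[0,0.031,0.103,0],[0,0.035,0.117,0],[0,0.035,0.117,0]]]'

```text
time: 8.22
tool_pos: [442.9, -82.5, 161.8]
tcp_rot: [-0.896, 1.559, 2.756]
contact_force: [-0.6, 0.3, -0.1]
grip_width: 91.6
```

```bash
python3 go.py 443.6,-82,100,119
python3 - <<'E'
from plant import bot
from fit import *
for n in('top','scene'):
    W=cloud(bot.capture(n))
    print(n,'med',cup(W,(653,136),76,30),'tall',cup(W,(443,-82),92,33))
E
```

```text
t 8.22 tcp [442.9 -82.5 161.8] yaw -60.8 xaxis [-0.0113  0.0046 -0.9999] F [-0.6  0.3 -0.1] w 91.6 q [-0.35  0.28  1.81  0.    1.06  0.71]
443.6,-82,100,119 shift [ 0.0618  0.0005 -0.0013] turn -179.8 q6 -139 rows 25.1
443.6,-82,100,119 shift [ 0.0618  0.0005 -0.0013] turn 0.2 q6 41 rows 1.5
top med (array([653.4, 135.7]), 143, np.float64(-149.7), 61) tall None
scene med (array([653.8, 137.3]), 105, np.float64(-82.6), 95) tall (array([443.9, -81.6]), 111, np.float64(-149.6), 1)
```

The medium cup stands at (653.6,136.5), on the saucer centre. Next is the tall cup; tips go to z ≈ 52.

Emit:
step_arm --targets '[[[0.02,0,-0.0018,0],[0.045,0,-0.0018,0],[0.072,0,-0.0018,0],[0.09,0,-0.0018,0],[0.09,0,-0.0018,0]]]'

```text
time: 8.73
tool_pos: [444.4, -78.1, 68.8]
tcp_rot: [-0.95, 1.554, 2.704]
contact_force: [-0.6, 0.6, 0.2]
grip_width: 91.8
```

```bash
python3 go.py 443.6,-82,52,119
```

```text
t 8.73 tcp [444.4 -78.1  68.8] yaw -60.6 xaxis [-0.0155  0.0072 -0.9999] F [-0.6  0.6  0.2] w 91.8 q [-0.35  0.43  1.91  0.    0.82  0.71]
443.6,-82,52,119 shift [0.0168 0.0032 0.0025] turn -179.6 q6 -139 rows 25.1
443.6,-82,52,119 shift [0.0168 0.0032 0.0025] turn 0.4 q6 41 rows 0.4
```

Emit:
step_arm --targets '[[[0.006,0.003,0.0025,0],[0.012,0.003,0.0025,0],[0.0165,0.003,0.0025,0],[0.0165,0.003,0.0025,0],[0.0165,0.003,0.0025,0]]]'

```text
time: 9.15
tool_pos: [443.8, -81.9, 52.7]
tcp_rot: [-0.955, 1.554, 2.699]
contact_force: [-0.4, -0.0, -0.4]
grip_width: 92.1
```

```bash
python3 go.py 443.6,-82,52,119
```

```text
t 9.15 tcp [443.8 -81.9  52.7] yaw -60.6 xaxis [-0.0148  0.007  -0.9999] F [-0.4 -0.  -0.4] w 92.1 q [-0.35  0.45  1.93  0.    0.78  0.7 ]
443.6,-82,52,119 shift [0.0007 0.     0.0003] turn -179.6 q6 -139 rows 25.1
443.6,-82,52,119 shift [0.0007 0.     0.0003] turn 0.4 q6 41 rows 0.1
```

Emit:
step_arm --targets '[[[0,0,0,0],[0,0,0,0],[0,0,0,0],[0,0,0,0],[0,0,0,0]]]' --jaw 1

```text
time: 9.57
tool_pos: [444.0, -82.0, 52.9]
tcp_rot: [-0.953, 1.555, 2.701]
contact_force: [0.9, -0.1, -2.1]
grip_width: 63.5
```

Emit:
step_arm --targets '[[[0,0,0,0],[0,0,0,0],[0,0,0,0],[0,0,0,0],[0,0,0,0]]]'

```text
time: 9.98
tool_pos: [444.0, -82.0, 52.8]
tcp_rot: [-0.953, 1.555, 2.701]
contact_force: [0.3, -0.2, -0.7]
grip_width: 64.3
```

Emit:
step_arm --targets '[[[-0.01,0,0,0],[-0.04,0,0,0],[-0.08,0,0,0],[-0.12,0,0,0],[-0.14,0,0,0]]]'

```text
time: 10.4
tool_pos: [447.2, -83.3, 196.8]
tcp_rot: [-0.997, 1.56, 2.657]
contact_force: [1.8, -0.2, -3.6]
grip_width: 63.8
```

```bash
python3 go.py 502,419.5,205,119 502,419.5,205,54
```

```text
t 10.40 tcp [447.2 -83.3 196.8] yaw -60.6 xaxis [-0.0095  0.005  -0.9999] F [ 1.8 -0.2 -3.6] w 63.8 q [-0.35  0.25  1.75  0.    1.16  0.7 ]
502,419.5,205,119 shift [-0.0062 -0.4113 -0.2944] turn -179.6 q6 -89 rows 25.1
502,419.5,205,119 shift [-0.0062 -0.4113 -0.2944] turn 0.4 q6 91 rows 12.1
502,419.5,205,54 shift [-0.0062 -0.4113 -0.2944] turn -114.6 q6 -24 rows 16.0
502,419.5,205,54 shift [-0.0062 -0.4113 -0.2944] turn 65.4 q6 156 rows 12.1
```

Emit:
step_arm --targets '[[[-0.004,-0.024,-0.017,0],[-0.006,-0.054,-0.039,0],[-0.006,-0.085,-0.061,0],[-0.006,-0.116,-0.083,0],[-0.006,-0.147,-0.105,0]]]'

```text
time: 10.82
tool_pos: [466.0, 97.9, 203.3]
tcp_rot: [-0.955, 1.559, 2.698]
contact_force: [1.5, 0.2, -3.3]
grip_width: 64.2
```

Emit:
step_arm --targets '[[[0,-0.031,-0.022,0],[0,-0.062,-0.044,0],[0,-0.093,-0.066,0],[0,-0.12,-0.086,0],[0,-0.147,-0.105,0]]]'

```text
time: 11.23
tool_pos: [484.8, 279.4, 203.3]
tcp_rot: [-0.866, 1.558, 2.789]
contact_force: [1.5, -0.6, -2.6]
grip_width: 64.1
```

```bash
python3 go.py 502,419.5,200,119
```

```text
t 11.23 tcp [484.8 279.4 203.3] yaw -60.6 xaxis [-0.0118  0.0044 -0.9999] F [ 1.5 -0.6 -2.6] w 64.1 q [0.38 0.43 1.46 0.01 1.26 1.44]
502,419.5,200,119 shift [ 0.0037 -0.1136 -0.0837] turn -179.6 q6 -87 rows 25.1
502,419.5,200,119 shift [ 0.0037 -0.1136 -0.0837] turn 0.4 q6 93 rows 3.4
```

Emit:
step_arm --targets '[[[0,-0.03,-0.022,0],[0,-0.058,-0.043,0],[0,-0.083,-0.061,0],[0,-0.102,-0.075,0],[0,-0.1136,-0.0837,0]]]'

```text
time: 11.65
tool_pos: [501.1, 422.1, 202.3]
tcp_rot: [-0.795, 1.557, 2.861]
contact_force: [0.2, -0.4, -3.0]
grip_width: 64.1
```

```bash
python3 go.py 502,419.5,100,119
```

```text
t 11.65 tcp [501.1 422.1 202.3] yaw -60.5 xaxis [-0.0136  0.0039 -0.9999] F [ 0.2 -0.4 -3. ] w 64.1 q [0.58 0.61 1.15 0.01 1.39 1.63]
502,419.5,100,119 shift [ 0.1023  0.0037 -0.0005] turn -179.5 q6 -86 rows 25.1
502,419.5,100,119 shift [ 0.1023  0.0037 -0.0005] turn 0.5 q6 94 rows 2.5
```

Emit:
step_arm --targets '[[[0.02,0.0037,0,0],[0.047,0.0037,0,0],[0.075,0.0037,0,0],[0.1,0.0037,0,0],[0.1,0.0037,0,0]]]'

```text
time: 12.07
tool_pos: [497.9, 417.0, 95.5]
tcp_rot: [-0.39, 1.546, -3.017]
contact_force: [-1.1, 0.7, -3.8]
grip_width: 64.0
```

```bash
python3 go.py 502,419.5,65,119
python3 - <<'E'
from plant import bot
from fit import *
c=bot.capture('scene'); W=cloud(c)
print(cup(W,(502,420),139,33))
E
python3 go.py 502,419.5,65,119
```

```text
t 12.07 tcp [497.9 417.   95.5] yaw -60.5 xaxis [-0.0244 -0.0031 -0.9997] F [-1.1  0.7 -3.8] w 64.0 q [0.57 0.7  1.3  0.01 1.17 1.63]
502,419.5,65,119 shift [ 0.0304  0.0001 -0.0055] turn -179.5 q6 -86 rows 25.1
502,419.5,65,119 shift [ 0.0304  0.0001 -0.0055] turn 0.5 q6 94 rows 0.7
(array([498.3, 418.8]), 39, np.float64(-89.6), 99)
t 12.12 tcp [499.4 417.9  98.8] yaw -60.5 xaxis [-2.060e-02 -6.000e-04 -9.998e-01] F [-0.1 -0.2 -2.8] w 63.8 q [0.57 0.69 1.29 0.01 1.17 1.63]
502,419.5,65,119 shift [ 0.0337  0.0002 -0.0037] turn -179.5 q6 -86 rows 25.1
502,419.5,65,119 shift [ 0.0337  0.0002 -0.0037] turn 0.5 q6 94 rows 0.8
```

Emit:
step_arm --targets '[[[0.01,0,-0.0025,0],[0.018,0,-0.0025,0],[0.025,0,-0.0025,0],[0.025,0,-0.0025,0],[0.025,0,-0.0025,0]]]'

```text
time: 12.53
tool_pos: [501.0, 419.0, 73.8]
tcp_rot: [-0.481, 1.55, -3.108]
contact_force: [0.2, -0.3, -2.5]
grip_width: 63.7
```

```bash
python3 go.py 502,419.5,61,119
python3 - <<'E'
from plant import bot
from fit import *
c=bot.capture('scene'); W=cloud(c)
print(cup(W,(502,420),106,33))
u,v=proj(c,[502,420,50])[0].astype(int); print(u,v)
cv2.imwrite('pics/s3.png',cv2.resize(c['color'][max(0,v-90):v+60,max(0,u-100):u+100,::-1],None,fx=4,fy=4,interpolation=2))
E
```

```text
t 12.53 tcp [501.  419.   73.8] yaw -60.5 xaxis [-2.080e-02 -7.000e-04 -9.998e-01] F [ 0.2 -0.3 -2.5] w 63.7 q [0.57 0.72 1.31 0.01 1.13 1.62]
502,419.5,61,119 shift [ 0.0128  0.0002 -0.0013] turn -179.5 q6 -86 rows 25.1
502,419.5,61,119 shift [ 0.0128  0.0002 -0.0013] turn 0.5 q6 94 rows 0.3
(array([501.7, 418.8]), 42, np.float64(-63.5), 77)
403 230
```

View pics/s3.png

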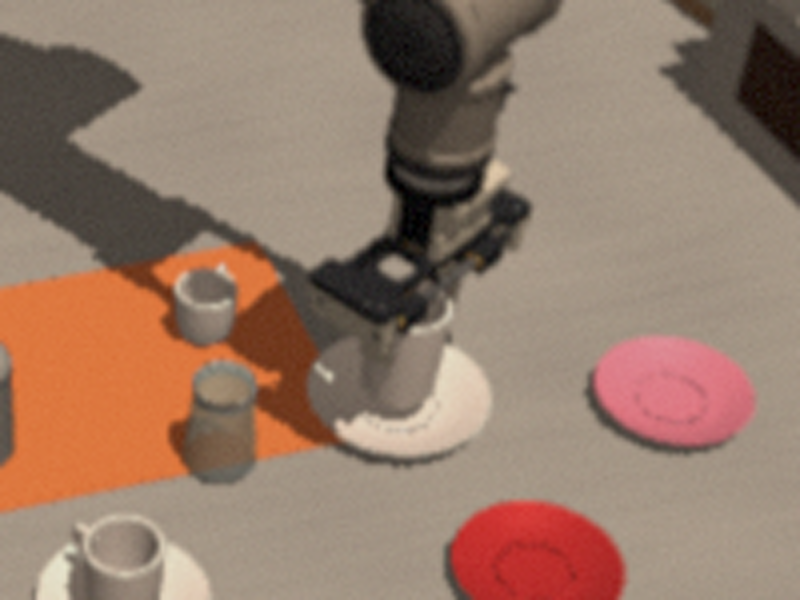

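The crop shows the tall cup at about (408,360), upright over the large saucer's well, and the medium cup standing in its saucer at lower left. I lower it.

Emit:
step_arm --targets '[[[0.003,0,-0.0013,0],[0.006,0,-0.0013,0],[0.009,0,-0.0013,0],[0.0115,0,-0.0013,0],[0.0115,0,-0.0013,0]]]'

```text
time: 13.0
tool_pos: [501.8, 419.6, 62.0]
tcp_rot: [-0.474, 1.55, -3.101]
contact_force: [-1.2, 0.7, -3.1]
grip_width: 64.0
```

Emit:
step_arm --targets '[[[0.0005,0,0,0],[0.001,0,0,0],[0.0015,0,0,0],[0.002,0,0,0],[0.002,0,0,0]]]'

```text
time: 13.42
tool_pos: [501.8, 419.6, 59.9]
tcp_rot: [-0.473, 1.55, -3.1]
contact_force: [0.4, -0.2, -2.4]
grip_width: 63.7
```

Emit:
step_arm --targets '[[[0.0005,0,0,0],[0.001,0,0,0],[0.0015,0,0,0],[0.002,0,0,0],[0.002,0,0,0]]]'

```text
time: 13.83
tool_pos: [501.9, 419.7, 59.0]
tcp_rot: [-0.492, 1.551, -3.119]
contact_force: [-1.3, -1.5, 4.6]
grip_width: 63.7
```

Contact at 59.0, as predicted. I release and rise.

Emit:
step_arm --targets '[[[0,0,0,0],[0,0,0,0],[0,0,0,0],[0,0,0,0],[0,0,0,0]]]' --jaw 0

```text
time: 14.25
tool_pos: [501.9, 419.7, 58.8]
tcp_rot: [-0.489, 1.55, -3.115]
contact_force: [0.3, 0.2, 1.0]
grip_width: 90.2
```

Emit:
step_arm --targets '[[[0,0,0,0],[-0.01,0,0,0],[-0.04,0,0,0],[-0.075,0,0,0],[-0.1,0,0,0]]]'

```text
time: 14.67
tool_pos: [504.6, 420.1, 162.2]
tcp_rot: [-0.57, 1.553, 3.087]
contact_force: [0.5, 1.0, 0.7]
grip_width: 91.7
```

```bash
python3 go.py 370.3,294.4,150,54
```

```text
t 14.67 tcp [504.6 420.1 162.2] yaw -60.5 xaxis [-0.0181  0.001  -0.9998] F [0.5 1.  0.7] w 91.7 q [0.57 0.64 1.2  0.01 1.31 1.63]
370.3,294.4,150,54 shift [0.0145 0.0434 0.1786] turn -114.5 q6 -23 rows 16.0
370.3,294.4,150,54 shift [0.0145 0.0434 0.1786] turn 65.5 q6 157 rows 9.1
```

Emit:
step_arm --targets '[[[0,0.006,0.02,6.5],[0,0.012,0.045,13],[0,0.018,0.07,20],[0,0.024,0.095,27],[0,0.028,0.115,33]]]'

```text
time: 15.08
tool_pos: [417.0, 337.9, 164.5]
tcp_rot: [0.009, 1.553, 3.084]
contact_force: [0.9, 0.7, -0.3]
grip_width: 91.8
```

```bash
python3 go.py 370.3,294.4,130,54
```

```text
t 15.08 tcp [417.  337.9 164.5] yaw -93.8 xaxis [-0.0178  0.001  -0.9998] F [ 0.9  0.7 -0.3] w 91.8 q [0.53 0.43 1.57 0.01 1.15 2.17]
370.3,294.4,130,54 shift [0.0353 0.0466 0.0431] turn -147.8 q6 -24 rows 20.6
370.3,294.4,130,54 shift [0.0353 0.0466 0.0431] turn 32.2 q6 156 rows 4.5
```

Emit:
step_arm --targets '[[[0.01,0.014,0.013,7],[0.02,0.028,0.026,14],[0.03,0.04,0.037,21],[0.035,0.0466,0.043,28],[0.035,0.0466,0.043,32.2]]]'

```text
time: 15.5
tool_pos: [368.4, 293.0, 130.1]
tcp_rot: [0.651, 1.551, -3.126]
contact_force: [-0.0, 0.4, 0.4]
grip_width: 91.6
```

```bash
python3 go.py 370.3,294.4,50,54
python3 - <<'E'
from plant import bot
from fit import *
for n in('top','scene'):
    W=cloud(bot.capture(n))
    print(n,'tall',cup(W,(502,420),98,33),'small',cup(W,(370,294),52,27))
E
python3 go.py 370.3,294.4,50,54
```

```text
t 15.50 tcp [368.4 293.  130.1] yaw -126.4 xaxis [-2.000e-02 -3.000e-04 -9.998e-01] F [-0.   0.4  0.4] w 91.6 q [0.5  0.36 1.79 0.01 1.   2.7 ]
370.3,294.4,50,54 shift [ 0.08   -0.0033 -0.002 ] turn 179.6 q6 334 rows 25.1
370.3,294.4,50,54 shift [ 0.08   -0.0033 -0.002 ] turn -0.4 q6 154 rows 1.9
top tall (array([500.9, 417.3]), 161, np.float64(-139.8), 28) small (array([370.2, 293.6]), 42, np.float64(0.0), 0)
scene tall (array([502., 419.]), 115, np.float64(-149.1), 80) small (array([371.3, 294.9]), 71, np.float64(141.6), 2)
t 15.60 tcp [370.4 294.3 131. ] yaw -126.1 xaxis [-0.017   0.0015 -0.9999] F [0.2 0.9 0.2] w 91.9 q [0.5  0.36 1.79 0.01 1.   2.7 ]
370.3,294.4,50,54 shift [ 0.081  -0.0007 -0.001 ] turn 179.9 q6 334 rows 25.1
370.3,294.4,50,54 shift [ 0.081  -0.0007 -0.001 ] turn -0.1 q6 154 rows 1.9
```

Emit:
step_arm --targets '[[[0.02,-0.0007,-0.001,0],[0.045,-0.0007,-0.001,0],[0.07,-0.0007,-0.001,0],[0.085,-0.0007,-0.001,0],[0.085,-0.0007,-0.001,0]]]'

```text
time: 16.02
tool_pos: [369.0, 293.8, 43.9]
tcp_rot: [0.661, 1.55, -3.108]
contact_force: [-0.2, -0.3, 0.3]
grip_width: 91.9
```

```bash
python3 go.py 370.5,294.3,21,54
```

```text
t 16.02 tcp [369.  293.8  43.9] yaw -125.9 xaxis [-2.090e-02 -7.000e-04 -9.998e-01] F [-0.2 -0.3  0.3] w 91.9 q [0.5  0.5  1.88 0.01 0.78 2.69]
370.5,294.3,21,54 shift [ 0.0229 -0.0016 -0.0013] turn -179.9 q6 -26 rows 25.1
370.5,294.3,21,54 shift [ 0.0229 -0.0016 -0.0013] turn 0.1 q6 154 rows 0.6
```

Emit:
step_arm --targets '[[[0.008,-0.0016,-0.0013,0],[0.016,-0.0016,-0.0013,0],[0.0225,-0.0016,-0.0013,0],[0.0225,-0.0016,-0.0013,0],[0.0225,-0.0016,-0.0013,0]]]'

```text
time: 16.43
tool_pos: [370.6, 294.4, 21.4]
tcp_rot: [0.66, 1.55, -3.109]
contact_force: [-0.2, -0.6, 0.3]
grip_width: 91.7
```

Emit:
step_arm --targets '[[[0,0,0,0],[0,0,0,0],[0,0,0,0],[0,0,0,0],[0,0,0,0]]]' --jaw 1

```text
time: 16.85
tool_pos: [370.7, 294.5, 21.7]
tcp_rot: [0.649, 1.55, -3.119]
contact_force: [-0.1, 0.3, -0.6]
grip_width: 63.0
```

Emit:
step_arm --targets '[[[0,0,0,0],[0,0,0,0],[0,0,0,0],[0,0,0,0],[0,0,0,0]]]'

```text
time: 17.27
tool_pos: [370.7, 294.4, 21.7]
tcp_rot: [0.655, 1.55, -3.114]
contact_force: [-0.5, -1.4, 2.2]
grip_width: 51.6
```

Emit:
step_arm --targets '[[[-0.01,0,0,0],[-0.035,0,0,0],[-0.07,0,0,0],[-0.1,0,0,0],[-0.11,0,0,0]]]'

```text
time: 17.68
tool_pos: [374.7, 295.5, 135.6]
tcp_rot: [0.456, 1.556, 2.971]
contact_force: [1.0, 0.6, -0.4]
grip_width: 51.7
```

```bash
python3 go.py 657,-144.4,135,54
```

```text
t 17.68 tcp [374.7 295.5 135.6] yaw -125.9 xaxis [-0.015   0.0026 -0.9999] F [ 1.   0.6 -0.4] w 51.7 q [0.5  0.36 1.78 0.01 1.02 2.69]
657,-144.4,135,54 shift [-0.0048  0.1907 -0.4866] turn -179.9 q6 -76 rows 25.1
657,-144.4,135,54 shift [-0.0048  0.1907 -0.4866] turn 0.1 q6 104 rows 12.5
```

Emit:
step_arm --targets '[[[-0.02,0.007,-0.019,0],[-0.038,0.02,-0.051,0],[-0.04,0.035,-0.087,0],[-0.04,0.049,-0.123,0],[-0.04,0.063,-0.16,0]]]'

```text
time: 18.1
tool_pos: [468.5, 149.2, 174.2]
tcp_rot: [0.424, 1.556, 2.94]
contact_force: [0.9, 1.4, -1.5]
grip_width: 51.8
```

Emit:
step_arm --targets '[[[0,0.014,-0.036,0],[0,0.028,-0.072,0],[0,0.043,-0.109,0],[0,0.057,-0.144,0],[0,0.068,-0.174,0]]]'

```text
time: 18.52
tool_pos: [570.5, -10.4, 171.9]
tcp_rot: [0.441, 1.556, 2.956]
contact_force: [0.4, 0.7, -1.2]
grip_width: 51.7
```

```bash
python3 go.py 657,-144.4,130,54
```

```text
t 18.52 tcp [570.5 -10.4 171.9] yaw -125.9 xaxis [-0.0144  0.0027 -0.9999] F [ 0.4  0.7 -1.2] w 51.7 q [-0.15  0.48  1.46  0.    1.21  2.05]
657,-144.4,130,54 shift [ 0.0403  0.0575 -0.1493] turn -179.9 q6 -74 rows 25.1
657,-144.4,130,54 shift [ 0.0403  0.0575 -0.1493] turn 0.1 q6 106 rows 4.0
```

Emit:
step_arm --targets '[[[0.01,0.0145,-0.037,0],[0.02,0.028,-0.073,0],[0.03,0.041,-0.107,0],[0.038,0.052,-0.135,0],[0.04,0.0575,-0.1493,0]]]'

```text
time: 18.93
tool_pos: [657.3, -147.9, 127.4]
tcp_rot: [0.462, 1.554, 2.973]
contact_force: [-1.4, -0.2, -1.2]
grip_width: 51.5
```

```bash
python3 go.py 657,-144.4,60,54
```

```text
t 18.93 tcp [ 657.3 -147.9  127.4] yaw -126.1 xaxis [-0.017   0.0029 -0.9999] F [-1.4 -0.2 -1.2] w 51.5 q [-0.33  0.71  1.18 -0.    1.27  1.87]
657,-144.4,60,54 shift [ 0.0674 -0.0032  0.0013] turn 179.9 q6 287 rows 25.1
657,-144.4,60,54 shift [ 0.0674 -0.0032  0.0013] turn -0.1 q6 107 rows 1.6
```

Emit:
step_arm --targets '[[[0.02,-0.003,0.001,0],[0.045,-0.003,0.001,0],[0.07,-0.003,0.001,0],[0.075,-0.003,0.001,0],[0.075,-0.003,0.001,0]]]'

```text
time: 19.35
tool_pos: [655.4, -144.2, 49.8]
tcp_rot: [0.422, 1.548, 2.934]
contact_force: [-0.1, -0.3, -0.2]
grip_width: 52.0
```

```bash
python3 go.py 657,-144.4,31,54
python3 - <<'E'
from plant import bot
from fit import *
bot.capture('scene')
E
python3 go.py 657,-144.4,31,54
```

```text
t 19.35 tcp [ 655.4 -144.2   49.8] yaw -126.1 xaxis [-0.0221  0.0047 -0.9997] F [-0.1 -0.3 -0.2] w 52.0 q [-0.33  0.78  1.26 -0.    1.12  1.87]
657,-144.4,31,54 shift [ 0.0188 -0.0009 -0.0018] turn 179.9 q6 287 rows 25.1
657,-144.4,31,54 shift [ 0.0188 -0.0009 -0.0018] turn -0.1 q6 107 rows 0.5
t 19.40 tcp [ 656.8 -144.5   52. ] yaw -126.1 xaxis [-0.0183  0.0034 -0.9998] F [ 0.7 -0.1  0. ] w 51.4 q [-0.33  0.78  1.26 -0.    1.12  1.87]
657,-144.4,31,54 shift [ 0.021  -0.0004 -0.0005] turn 179.9 q6 287 rows 25.1
657,-144.4,31,54 shift [ 0.021  -0.0004 -0.0005] turn -0.1 q6 107 rows 0.5
```

Emit:
step_arm --targets '[[[0.006,0,-0.0005,0],[0.012,0,-0.0005,0],[0.017,0,-0.0005,0],[0.0205,0,-0.0005,0],[0.0205,0,-0.0005,0]]]'

```text
time: 19.82
tool_pos: [656.3, -144.6, 30.8]
tcp_rot: [0.441, 1.551, 2.953]
contact_force: [-0.5, -0.8, -1.2]
grip_width: 51.8
```

```bash
python3 go.py 657,-144.4,28,54
python3 - <<'E'
from plant import bot
from fit import *
c=bot.capture('scene'); W=cloud(c)
print(cup(W,(657,-144),62,27))
u,v=proj(c,[657,-144,30])[0].astype(int); print(u,v)
cv2.imwrite('pics/s4.png',cv2.resize(c['color'][max(0,v-90):v+60,max(0,u-100):u+100,::-1],None,fx=4,fy=4,interpolation=2))
E
```

```text
t 19.82 tcp [ 656.3 -144.6   30.8] yaw -126.1 xaxis [-0.0195  0.0037 -0.9998] F [-0.5 -0.8 -1.2] w 51.8 q [-0.33  0.8   1.27 -0.    1.08  1.87]
657,-144.4,28,54 shift [ 0.0027 -0.0006 -0.0005] turn 179.9 q6 287 rows 25.1
657,-144.4,28,54 shift [ 0.0027 -0.0006 -0.0005] turn -0.1 q6 107 rows 0.1
(array([ 656.2, -143.5]), 59, np.float64(-17.3), 128)
239 307
```

View pics/s4.png

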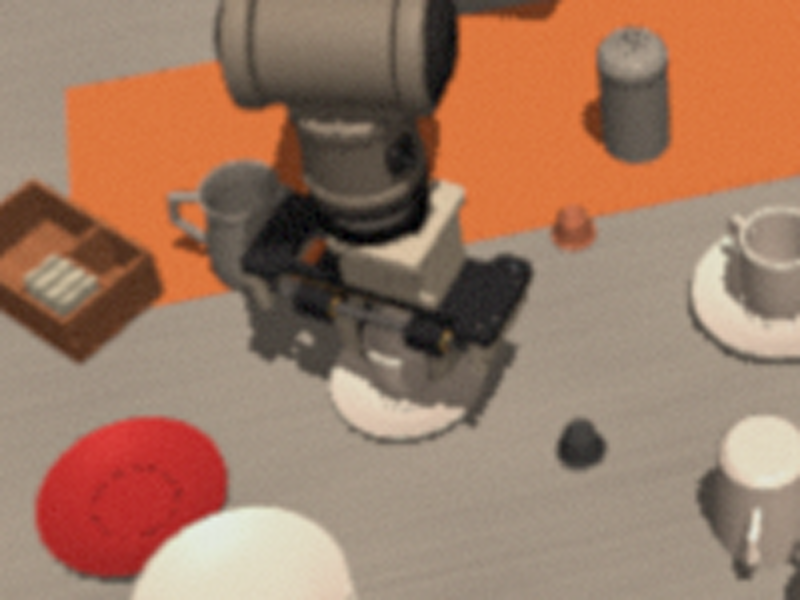

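The small cup is at about (390,350), upright over the small saucer, with the jug clear of the gripper body. I lower the last 3 mm.

Emit:
step_arm --targets '[[[0.0006,0,-0.0003,0],[0.0012,0,-0.0005,0],[0.0018,0,-0.0005,0],[0.0024,0,-0.0005,0],[0.0024,0,-0.0005,0]]]'

```text
time: 20.28
tool_pos: [656.9, -144.9, 28.7]
tcp_rot: [0.442, 1.551, 2.953]
contact_force: [-0.4, -0.3, -2.4]
grip_width: 51.2
```

Emit:
step_arm --targets '[[[0.0004,0,0,0],[0.0008,0,0,0],[0.0012,0,0,0],[0.0015,0,0,0],[0.0015,0,0,0]]]'

```text
time: 20.7
tool_pos: [657.0, -145.1, 27.7]
tcp_rot: [0.45, 1.552, 2.962]
contact_force: [-1.6, -0.2, 2.3]
grip_width: 51.6
```

Emit:
step_arm --targets '[[[0,0,0,0],[0,0,0,0],[0,0,0,0],[0,0,0,0],[0,0,0,0]]]' --jaw 0

```text
time: 21.12
tool_pos: [657.0, -145.0, 27.6]
tcp_rot: [0.448, 1.552, 2.96]
contact_force: [-0.4, 0.5, 0.2]
grip_width: 80.7
```

Emit:
step_arm --targets '[[[0,0,0,0],[-0.01,0,0,0],[-0.04,0,0,0],[-0.08,0,0,0],[-0.12,0,0,0]]]'

```text
time: 21.53
tool_pos: [658.6, -145.2, 148.7]
tcp_rot: [0.43, 1.55, 2.942]
contact_force: [2.0, 0.2, -0.0]
grip_width: 92.0
```

```bash
python3 go.py 458,72.6,180,-50.9
```

```text
t 21.53 tcp [ 658.6 -145.2  148.7] yaw -126.1 xaxis [-0.0207  0.0042 -0.9998] F [ 2.   0.2 -0. ] w 92.0 q [-0.33  0.69  1.15 -0.    1.32  1.87]
458,72.6,180,-50.9 shift [-0.0262 -0.0577  0.2909] turn -75.2 q6 54 rows 10.5
458,72.6,180,-50.9 shift [-0.0262 -0.0577  0.2909] turn 104.8 q6 234 rows 14.6
```

Emit:
step_arm --targets '[[[-0.018,-0.005,0.025,-6],[-0.026,-0.011,0.055,-13],[-0.028,-0.017,0.085,-20],[-0.028,-0.023,0.115,-27],[-0.028,-0.029,0.145,-34]]]'

```text
time: 21.95
tool_pos: [558.2, -35.6, 180.5]
tcp_rot: [-0.17, 1.552, 2.941]
contact_force: [0.5, 0.4, -0.2]
grip_width: 91.9
```

```bash
python3 go.py 458,72.6,180,-50.9
```

```text
t 21.95 tcp [558.2 -35.6 180.5] yaw -91.8 xaxis [-0.0188  0.0038 -0.9998] F [ 0.5  0.4 -0.2] w 91.9 q [-0.2   0.45  1.48 -0.    1.22  1.4 ]
458,72.6,180,-50.9 shift [ 0.0028 -0.1051  0.1034] turn -40.9 q6 52 rows 5.7
458,72.6,180,-50.9 shift [ 0.0028 -0.1051  0.1034] turn 139.1 q6 232 rows 19.4
```

Emit:
step_arm --targets '[[[0,-0.025,0.025,-6.5],[0,-0.05,0.049,-13],[0,-0.075,0.074,-19.5],[0,-0.095,0.093,-26],[0,-0.105,0.1034,-32]]]'

```text
time: 22.37
tool_pos: [455.8, 74.5, 183.8]
tcp_rot: [-0.766, 1.552, 2.911]
contact_force: [1.5, -0.8, 0.6]
grip_width: 91.9
```

Emit:
step_arm --targets '[[[0,0,0,-5],[0,0,0,-8.8],[0,0,0,-8.8],[0,0,0,-8.8],[0,0,0,-8.8]]]'

```text
time: 22.78
tool_pos: [455.9, 74.4, 184.2]
tcp_rot: [-0.925, 1.552, 2.903]
contact_force: [-0.2, -0.4, -0.7]
grip_width: 91.6
```

```bash
python3 - <<'E'
from plant import bot
from fit import *
for n in('top','scene'):
    W=cloud(bot.capture(n))
    print(n,'small',cup(W,(657,-144),58,27),'shaker',top_c(W,(458,73),90,125,28))
E
python3 go.py 458,72.6,100,-50.9
```

```text
top small (array([ 655.1, -144.7]), 111, np.float64(167.3), 104) shaker (array([nan, nan]), array([0., 0.]), 0.0, 0)
scene small (array([ 657. , -144.3]), 108, np.float64(96.3), 105) shaker (array([465.7,  73. ]), array([459.9,  74.5]), 28.1, 220)
t 22.88 tcp [455.9  74.3 183.9] yaw -50.6 xaxis [-0.0186  0.0044 -0.9998] F [ 0.5  0.5 -0.2] w 92.0 q [-0.01  0.28  1.74  0.    1.14  0.87]
458,72.6,100,-50.9 shift [ 0.0839  0.0039 -0.0015] turn 0.3 q6 50 rows 2.0
458,72.6,100,-50.9 shift [ 0.0839  0.0039 -0.0015] turn -179.7 q6 -130 rows 25.1fit.py:15: RuntimeWarning: Mean of empty slice.
  (c,r)=cv2.minEnclosingCircle(T.astype(np.float32)); return T.mean(0).round(1),np.round(c,1),round(r,1),len(T)
  ret = um.true_divide(
```

Emit:
step_arm --targets '[[[0.02,0.004,-0.0015,0],[0.05,0.004,-0.0015,0],[0.08,0.004,-0.0015,0],[0.105,0.004,-0.0015,0],[0.105,0.004,-0.0015,0]]]'

```text
time: 23.3
tool_pos: [454.6, 72.4, 74.9]
tcp_rot: [-0.848, 1.543, 2.979]
contact_force: [-0.6, -1.0, -0.7]
grip_width: 91.9
```

```bash
python3 go.py 458,72.6,57,-50.9
```

```text
t 23.30 tcp [454.6  72.4  74.9] yaw -50.7 xaxis [-0.0274  0.0045 -0.9996] F [-0.6 -1.  -0.7] w 91.9 q [-0.01  0.43  1.87  0.01  0.86  0.87]
458,72.6,57,-50.9 shift [ 0.0178  0.0024 -0.0031] turn 0.2 q6 50 rows 0.4
458,72.6,57,-50.9 shift [ 0.0178  0.0024 -0.0031] turn -179.8 q6 -130 rows 25.1
```

```bash
python3 -c "
from plant import bot
bot.capture('top');bot.capture('scene')"; python3 go.py 458,72.6,57,-50.9
```

```text
t 23.40 tcp [457.6  72.5  78.8] yaw -50.7 xaxis [-0.0203  0.0045 -0.9998] F [ 0.9 -0.6  0.1] w 91.5 q [-0.01  0.43  1.87  0.01  0.87  0.87]
458,72.6,57,-50.9 shift [ 0.0218  0.0006 -0.0007] turn 0.2 q6 50 rows 0.5
458,72.6,57,-50.9 shift [ 0.0218  0.0006 -0.0007] turn -179.8 q6 -130 rows 25.1
```

Emit:
step_arm --targets '[[[0.008,0.0006,-0.0007,0],[0.016,0.0006,-0.0007,0],[0.0218,0.0006,-0.0007,0],[0.0218,0.0006,-0.0007,0],[0.0218,0.0006,-0.0007,0]]]'

```text
time: 23.82
tool_pos: [457.9, 72.6, 57.0]
tcp_rot: [-0.9, 1.55, 2.928]
contact_force: [-0.5, -0.0, -0.7]
grip_width: 91.6
```

Emit:
step_arm --targets '[[[0,0,0,0],[0,0,0,0],[0,0,0,0],[0,0,0,0],[0,0,0,0]]]' --jaw 1

```text
time: 24.23
tool_pos: [458.0, 72.6, 57.1]
tcp_rot: [-0.903, 1.55, 2.925]
contact_force: [-0.2, 0.1, 0.3]
grip_width: 63.2
```

Emit:
step_arm --targets '[[[0,0,0,0],[0,0,0,0],[0,0,0,0],[0,0,0,0],[0,0,0,0]]]'

```text
time: 24.65
tool_pos: [458.0, 72.6, 57.2]
tcp_rot: [-0.907, 1.55, 2.921]
contact_force: [-1.0, 0.8, 1.3]
grip_width: 56.0
```

Emit:
step_arm --targets '[[[-0.01,0,0,0],[-0.04,0,0,0],[-0.08,0,0,0],[-0.11,0,0,0],[-0.12,0,0,0]]]'

```text
time: 25.07
tool_pos: [462.4, 72.0, 181.2]
tcp_rot: [-0.994, 1.557, 2.834]
contact_force: [1.3, 0.7, -2.7]
grip_width: 56.1
```

```bash
python3 go.py 473.9,-401.4,180,-50.9
```

```text
t 25.07 tcp [462.4  72.  181.2] yaw -50.7 xaxis [-0.0135  0.0043 -0.9999] F [ 1.3  0.7 -2.7] w 56.1 q [-0.01  0.29  1.73  0.    1.13  0.87]
473.9,-401.4,180,-50.9 shift [-0.0009  0.3735  0.2911] turn 0.2 q6 1 rows 11.4
473.9,-401.4,180,-50.9 shift [-0.0009  0.3735  0.2911] turn -179.8 q6 -179 rows 25.1
```

Emit:
step_arm --targets '[[[0,0.016,0.012,0],[0,0.043,0.034,0],[0,0.073,0.057,0],[0,0.103,0.08,0],[0,0.133,0.104,0]]]'

```text
time: 25.48
tool_pos: [465.8, -98.2, 180.1]
tcp_rot: [-0.992, 1.556, 2.837]
contact_force: [-0.4, -0.4, -2.9]
grip_width: 55.7
```

Emit:
step_arm --targets '[[[0,0.03,0.023,0],[0,0.06,0.047,0],[0,0.09,0.07,0],[0,0.115,0.09,0],[0,0.135,0.105,0]]]'

```text
time: 25.9
tool_pos: [469.4, -271.9, 178.4]
tcp_rot: [-0.973, 1.555, 2.854]
contact_force: [0.4, -0.4, -2.9]
grip_width: 55.7
```

```bash
python3 go.py 473.9,-401.4,180,-50.9
```

```text
t 25.90 tcp [ 469.4 -271.9  178.4] yaw -50.7 xaxis [-0.0153  0.0045 -0.9999] F [ 0.4 -0.4 -2.9] w 55.7 q [-0.66  0.43  1.54 -0.01  1.19  0.22]
473.9,-401.4,180,-50.9 shift [-0.0022  0.1031  0.0785] turn 0.2 q6 3 rows 3.1
473.9,-401.4,180,-50.9 shift [-0.0022  0.1031  0.0785] turn -179.8 q6 -177 rows 25.1
```

Emit:
step_arm --targets '[[[0,0.028,0.022,0],[0,0.055,0.042,0],[0,0.08,0.061,0],[0,0.098,0.075,0],[0,0.1031,0.0785,0]]]'

```text
time: 26.32
tool_pos: [472.8, -405.2, 176.4]
tcp_rot: [-0.923, 1.554, 2.9]
contact_force: [0.2, 0.2, -2.9]
grip_width: 55.9
```

```bash
python3 - <<'E'
from plant import bot
from fit import *
bot.capture('top'); c=bot.capture('scene'); W=cloud(c)
print(top_c(W,(474,-401),210,240,28))
E
python3 go.py 473.9,-401.4,120,-50.9
```

```text
(array([ 481.2, -394. ]), array([ 473.3, -400.9]), 47.2, 297)
t 26.42 tcp [ 473.2 -402.3  176.5] yaw -50.8 xaxis [-0.0165  0.0059 -0.9998] F [-0.2  0.3 -2.7] w 55.7 q [-0.82  0.57  1.3  -0.01  1.29  0.07]
473.9,-401.4,120,-50.9 shift [ 0.0564  0.0006 -0.0016] turn 0.1 q6 4 rows 1.4
473.9,-401.4,120,-50.9 shift [ 0.0564  0.0006 -0.0016] turn -179.9 q6 -176 rows 25.1
```

Emit:
step_arm --targets '[[[0.015,0.0006,-0.0016,0],[0.03,0.0006,-0.0016,0],[0.045,0.0006,-0.0016,0],[0.056,0.0006,-0.0016,0],[0.056,0.0006,-0.0016,0]]]'

```text
time: 26.83
tool_pos: [472.9, -398.8, 117.7]
tcp_rot: [-1.155, 1.548, 2.671]
contact_force: [-0.5, 0.6, -3.0]
grip_width: 55.9
```

```bash
python3 - <<'E'
from plant import bot
from fit import *
bot.capture('top'); c=bot.capture('scene')
u,v=proj(c,[474,-401,60])[0].astype(int); print(u,v)
cv2.imwrite('pics/s5.png',cv2.resize(c['color'][max(0,v-80):v+70,max(0,u-90):u+110,::-1],None,fx=4,fy=4,interpolation=2))
E
python3 go.py 473.9,-401.4,66,-50.9
```

```text
144 273
t 26.93 tcp [ 474.  -400.5  120.5] yaw -50.8 xaxis [-0.0171  0.0066 -0.9998] F [ 0.3  0.4 -2.7] w 55.8 q [-0.82  0.62  1.37 -0.01  1.17  0.07]
473.9,-401.4,66,-50.9 shift [0.0545 0.0015 0.0001] turn 0.1 q6 4 rows 1.3
473.9,-401.4,66,-50.9 shift [0.0545 0.0015 0.0001] turn -179.9 q6 -176 rows 25.1
```

View pics/s5.png

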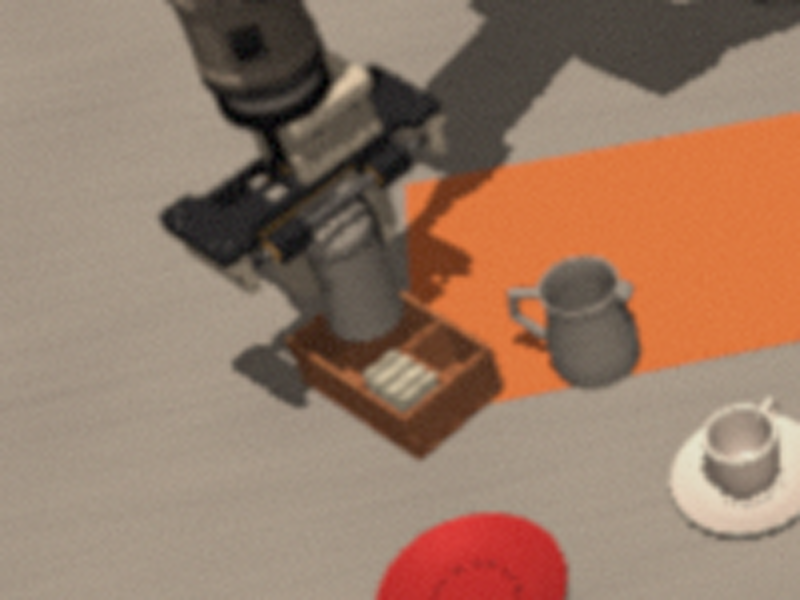

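The shaker's foot at about (362,325) hovers over the wide compartment, clear of the divider and sachets, and the small cup stands in its saucer. I lower it.

Emit:
step_arm --targets '[[[0.01,0.001,0,0],[0.02,0.0015,0,0],[0.03,0.0015,0,0],[0.038,0.0015,0,0],[0.038,0.0015,0,0]]]'

```text
time: 27.35
tool_pos: [473.2, -400.4, 79.9]
tcp_rot: [-1.14, 1.549, 2.686]
contact_force: [-0.3, -0.4, -3.3]
grip_width: 55.8
```

```bash
python3 -c "
from plant import bot
bot.capture('top')"; python3 go.py 473.9,-401.4,63,-50.9
```

```text
t 27.40 tcp [ 473.7 -400.8   81. ] yaw -50.8 xaxis [-0.019   0.0088 -0.9998] F [-0.7 -0.2 -3.7] w 55.8 q [-0.82  0.66  1.41 -0.01  1.09  0.07]
473.9,-401.4,63,-50.9 shift [0.018  0.0009 0.    ] turn 0.1 q6 4 rows 0.4
473.9,-401.4,63,-50.9 shift [0.018  0.0009 0.    ] turn -179.9 q6 -176 rows 25.1
```

Emit:
step_arm --targets '[[[0.005,0.0009,0,0],[0.01,0.0009,0,0],[0.014,0.0009,0,0],[0.0175,0.0009,0,0],[0.0175,0.0009,0,0]]]'

```text
time: 27.82
tool_pos: [473.5, -401.0, 62.5]
tcp_rot: [-1.14, 1.548, 2.686]
contact_force: [-1.3, 0.4, -3.5]
grip_width: 55.9
```

Emit:
step_arm --targets '[[[0.0005,0,0,0],[0.001,0,0,0],[0.0015,0,0,0],[0.0018,0,0,0],[0.0018,0,0,0]]]'

```text
time: 28.23
tool_pos: [473.6, -401.1, 61.4]
tcp_rot: [-1.132, 1.549, 2.693]
contact_force: [-0.3, 1.7, 1.8]
grip_width: 55.8
```

Emit:
step_arm --targets '[[[0,0,0,0],[0,0,0,0],[0,0,0,0],[0,0,0,0],[0,0,0,0]]]' --jaw 0

```text
time: 28.65
tool_pos: [473.7, -401.2, 61.4]
tcp_rot: [-1.124, 1.549, 2.702]
contact_force: [0.3, 1.2, 0.2]
grip_width: 84.9
```

Emit:
step_arm --targets '[[[0,0,0,0],[-0.01,0,0,0],[-0.04,0,0,0],[-0.08,0,0,0],[-0.115,0,0,0]]]'

```text
time: 29.07
tool_pos: [475.9, -402.2, 178.7]
tcp_rot: [-1.123, 1.549, 2.702]
contact_force: [1.4, -0.7, 0.7]
grip_width: 92.0
```

Emit:
step_arm --targets '[[[-0.03,0.006,0.03,0],[-0.06,0.012,0.06,0],[-0.08,0.02,0.09,0],[-0.09,0.026,0.115,0],[-0.09,0.026,0.115,0]]]'

```text
time: 29.48
tool_pos: [402.1, -500.6, 273.4]
tcp_rot: [-0.783, 1.554, 3.037]
contact_force: [0.3, 0.4, -0.3]
grip_width: 91.8
```

Run:
```python
from plant import bot
from fit import *
print(bot.get_obs()['tool_pos'],bot.get_obs()['contact_force'])
for n in('top','scene'):
    c=bot.capture(n); W=cloud(c); cv2.imwrite(f'pics/{n}9.png',c['color'][...,::-1]); print(n)
    for f in [lambda:('small',cup(W,(657,-144),58,27)),lambda:('med',cup(W,(653,136),76,30)),lambda:('tall',cup(W,(502,419),98,33)),
      lambda:saucer(W,(658,-145),56,15),lambda:saucer(W,(654,136),66,17),lambda:saucer(W,(502,420),76,19),
      lambda:('shaker',top_c(W,(474,-401),95,130,28)),lambda:('tumbler',top_c(W,(512,245),78,105,31)),lambda:('jug',top_c(W,(500,-255),74,100,35))]:
        try: print(f())
        except Exception as e: print('fail',type(e))
    Q=W.reshape(-1,3); m=np.hypot(Q[:,0]-474,Q[:,1]+401)<35; print('shaker ztop',np.nanpercentile(Q[m][:,2],98))
```

```text
[ 402.0815335  -500.56187997  273.42749003] [ 0.25597998  0.36965209 -0.33678531]
top
('small', (array([ 655. , -144.6]), 111, np.float64(162.0), 98))
('med', (array([653.6, 135.6]), 139, np.float64(-149.3), 63))
('tall', (array([500.9, 417.3]), 161, np.float64(-147.6), 59))
(array([ 657.8, -144.8,   49.5]), array([ 658. , -145.3,   55. ]), 533)
(array([653.5, 136. ,  59.7]), array([653.7, 135.8,  65. ]), 667)
(array([502.2, 418.7,  69.7]), array([502.5, 419.2,  75.2]), 783)
('shaker', (array([ 471.4, -394.9]), array([ 472.9, -398.1]), 29.2, 472))
('tumbler', (array([520.3, 257. ]), array([520.6, 257.3]), 25.6, 388))
('jug', (array([ 507.2, -242. ]), array([ 503.4, -246.8]), 46.1, 200))
shaker ztop 115.421395236183
scene
('small', (array([ 657. , -144.4]), 97, np.float64(89.4), 115))
('med', (array([653.9, 137.1]), 104, np.float64(-91.0), 90))
('tall', (array([502. , 419.5]), 100, np.float64(-145.0), 72))
(array([ 655. , -144.2,   48.5]), array([ 656.7, -143.8,   55.2]), 336)
(array([651.2, 137.8,  57.8]), array([651.6, 137.7,  65.2]), 388)
(array([501.4, 420.9,  67.3]), array([501.5, 420.9,  74.6]), 357)
('shaker', (array([ 480.6, -396.2]), array([ 476.1, -395.9]), 29.0, 254))
('tumbler', (array([522. , 258.1]), array([520.6, 261.7]), 28.2, 175))
('jug', (array([ 503.2, -239.9]), array([ 503.7, -247.9]), 45.4, 176))
shaker ztop 116.70995701128359
```

View pics/scene9.png

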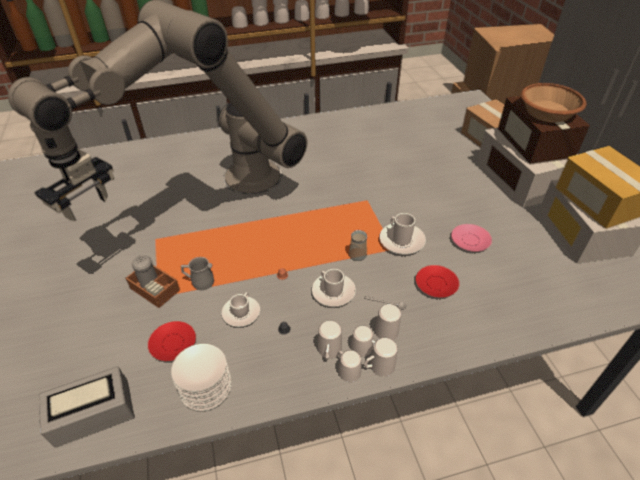

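View pics/top9.png

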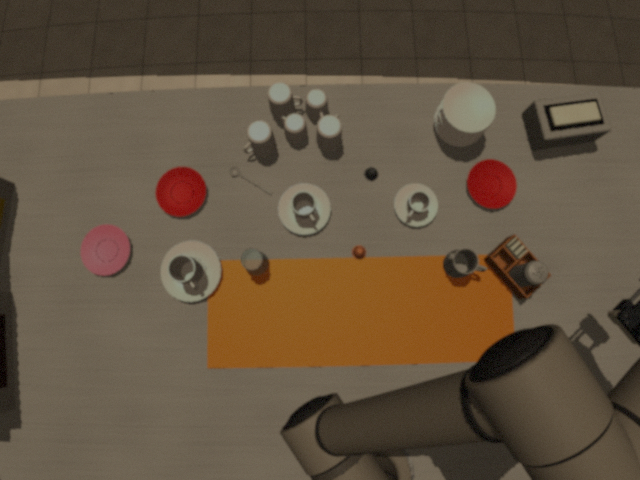

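Both pictures show the three cups upright in their saucers: small at scene (240,303), medium (332,285), tall (403,230). The shaker stands in the wide compartment at (145,270), the bystanders have not moved, and the arm is clear. I hand in.

```bash
python3 -c "
from plant import bot
print(bot.close_job())"
```

```text
the job is handed in; nothing more can be done
None
```

I put all three cups in the saucers of their sizes and stood the shaker in the caddy's wide compartment. I handed the job in at about 30 s on the robot's clock; it reports no verdict.

Each piece was lowered until the wrist force showed contact, at the height expected for its well or the caddy floor, and only then released.

**Last checks, from both cameras:**
- **Cups:** each is within about 3 mm of its saucer centre (limit 12 mm) and looks upright in the pictures. I did not measure tilt.
- **Saucers, jug and tumbler:** they are where they started, to within about 2 mm. One scene-camera tumbler fit was 5 mm off, while its other readings agree to about 1 mm, so I put that down to noise.
- **Shaker:** its top measured 115–117 mm high, against 114 mm expected. The top reads 3–6 mm off the compartment centre in the two views, although the fingers released it within 1 mm of it. The allowed offset is about 14 mm.

**Disagreements:** the cameras differ by 1–2 mm, as their calibration allows. The tool picked up a tilt of about 1° over the moves, which I left uncorrected because it showed no effect on the placings.

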